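# Fetch the laundry paddle out of the covered wire tray

## Robot

A 6-joint arm with a two-finger parallel gripper is mounted at the origin on the work surface. World frame = base frame: x ahead of the robot, y to its left, z up, the work surface at z = 0. Lengths are in m, angles in degrees, forces in N, time in s.
With the tool pointing down it reaches from about 0.375 to 0.925 m from the base axis. Payload 5.7 kg.
Tool frame: the origin (TCP) lies at the very end of the fingers, on their centre line; the grasp point (between the pads) lies behind it (bot.grip_depth is the z of the grasp point in the tool frame, in m); z points along the fingers, y is the direction in which the jaws open and shut (so a half turn about z gives the same grasp; the last joint's range is limited). The gripper opens to 88 mm and grips with 3 to 60 N. Pads are 20 mm wide; open, the fingers measure 115 mm over their backs; the gripper's body (75 mm by 178 mm) begins 61 mm behind the grasp point.
Start: joints at [-74.949, 20.558, 86.54, -0, 72.909, -6.595], TCP at [0.221, -0.558, 0.194] pointing down, gripper open.
Joint ranges: [-170.27, 170.27], [-57.76, 135], [12.27, 136.19], [-55.21, 235.2], [11.17, 155.16], [-170.74, 170.74]. Speed limits (degrees/s): [136.94, 136.94, 180, 180, 180, 180].

## Interface

Orientations are given as a 3x3 rotation matrix whose columns are the frame's x, y, z axes.
In Python, from station import bot, grab_frame, sign_off gives the robot as it stands.
- The arm moves only by the tool move_arm, never from a script. Its argument "series" is a list that holds one entry, the list of rows, each a list of 6 numbers: the shift along the world's x, y, z in mm, then the turn, a rotation vector about the world's x, y, z in rad. A call has 1 to 10 rows; each row is the pose to reach, as a shift and turn from the pose commanded when the call began; what a row does not reach only later rows make up. A row lasts 1/10 s, in which the tool goes at most 50 mm and 8.59 degrees, less where a joint would pass 70% of its speed; a pose out of reach is approached as far as the arm can. A call with a gripper value outside its range is refused whole. "grip" is the finger opening in mm, from 0 to 87.8, set as the call begins (left out, the last holds). The fingers move at their own pace and stop on an object; "force" is the grip in N (left out, the last holds). Time passes only in rows, so rows that repeat a pose let the fingers close. It gives the time, the measured TCP pose, the force and the opening at its end, in the units of the state.
- bot.observe(): the state, without advancing time (a new reading comes with each control period).
- grab_frame(name): name is "scene" or "top" or "wrist"; returns a dict with "pixels" (420x560x3 uint8, blue, green, red), "mtx" (3x3 intrinsics, pixels), "k1" (the pictures are not rectified: a ray, as slopes to the right and down, at radius r is drawn at 1 + k1 r^2 times it, then the intrinsics apply), "eye" and "attitude" of the camera in the world. Camera axes: x right, y down, z forward; pixel columns grow to the right and rows downward; lengths in m; the calibration is good to about 2 mm. A picture is of the moment at which its call begins. There is no depth.
- sign_off(): hands the job in, once; it reports no verdict.
The state is a dict: "time_s": time; "joint_positions": joint angles; "dq": joint speeds; "joint_efforts": joint torques, N m; "tool_pos": TCP position; "tcp_rot": TCP orientation; "contact_force": force on the tool from outside, world axes, zero at the start; "ft_torque": the same for the moment, N m; "opening": finger opening in m.
Only numpy, scipy, OpenCV 4.12 (cv2) and the standard library are available. Lean on these libraries where they do the work, as an engineer would, in place of code of your own. Each camera call takes 0.05 s, during which the arm holds its last target.

## Task

The square metal tin is in the way in the wire tray: first put it back upright in its own place, the holder with the square pocket, fully down, and let it go. Then take the wooden laundry paddle out of the tray: it is longer than the tray's opening, so tilt it and bring one end up through the opening first while the other is still down in the tray. Finish with the gripper still holding the paddle still in the air, all of it at least 5 cm above the tray's rim and touching nothing else; do not tip the tin or disturb the other things.

Things in the scene. Friction and masses are not known exactly. Their poses are not given: they have to be found in the camera images.
- tray: Fixed low wire tray, white wire walls, grey floor. Origin: centre of its underside, on the worktop; x along its length, y across, z up. Inside 420 (x) by 180 mm (y), walls 5 mm thick; floor top at z = 10 mm, rim at 68 mm (wire tops 72). Fixed wire grids at rim height cover both ends, with 54 mm free below them as far as the end walls at x = +-210 mm.
- opening (a point): Centre of the tray's opening, in the rim's plane (68 mm above the tray's origin); axes as the tray's. The opening between the two covers is the only way out: 240 mm (x = -120 to +120) by 180 mm, bordered at x = +-120 mm by cross wires 8 mm thick, axes at tray z = 68 mm (undersides 64 mm).
- paddle: Loose wooden laundry paddle, 310 mm long, about 120 g, lying flat on the tray's floor along the tray's x (within 3 degrees), ends under the covers, blade away from the robot. Origin: underside, mid-length; x to the blade, z up. Handle: square bar 20 x 20 mm, x = -155 to +65; blade 44 mm wide, 14 mm thick, x = +65 to +155, same underside. Centre of mass near x = +15 mm.
- handle_end (a point): Middle of the paddle's handle end face (x = -155, z = 10 mm in the paddle's frame); axes as the paddle's.
- blade_end (a point): Middle of the paddle's blade end face (x = +155, z = 7 mm in the paddle's frame); axes as the paddle's.
- tin: Loose square metal tin, 52 x 52 mm, 105 mm tall, about 200 g, standing upright on the tray's floor inside the opening, beside the paddle. Origin: centre of its underside; x and y square to its sides, z up.
- square_holder: Fixed white block 90 x 90 mm, 30 mm high, with a square pocket 58 x 58 mm, 22 mm deep, sides along its x and y: the tin's own place. A black square is on its two x faces. Origin: centre of its underside. It stands on the grey board that carries the row of three holders; their order in the row varies.
- square_holder_floor (a point): Centre of the square pocket's floor (8 mm above the block's underside, 22 mm below its top); axes as the block's.
- wide_holder: Fixed white block 90 x 90 x 30 mm in the same row, with an empty round pocket of 56 mm diameter; a black disc on its x faces. Not for the tin. Origin: centre of its underside.
- small_holder: Fixed white block 90 x 90 x 30 mm in the same row, with a round pocket of 46 mm diameter and 22 mm depth in which the small bottle stands. Origin: centre of its underside.
- small_bottle: Bystander: amber bottle, 40 mm diameter, 100 mm tall, standing in the small holder. Origin: centre of its underside.
- flat_tin: Bystander: round flat steel tin, 66 mm diameter, 24 mm high, on the worktop between tray and holders. Origin: centre of its underside.
- can_a: Bystander: drinks can, 66 mm diameter, 115 mm tall, beyond the task. Origin: centre of its underside.
- can_b: Bystander: another such can, 66 mm diameter, 115 mm tall. Origin: centre of its underside.
- carton: Bystander: cardboard carton 150 x 70 x 85 mm (x, y, z). Origin: centre of its underside.
- spray: Bystander: amber spray bottle, 70 x 85 mm, 213 mm tall with its white head. Origin: centre of its underside.
- mug: Bystander: white mug, 80 mm diameter, 90 mm tall, handle to its +y. Origin: centre of its underside.
Mind the look-alikes: they are no part of the job. What is shaped like the tin but red is not meant.

How it is judged:
By the outcome, as a careful person would: the job done as asked, in the order asked, and still so for the second after the job is handed in, while the arm keeps its last pose, push and grip.
It also fails if it takes over 53 s, if anything falls off the work surface, if the arm or the gripper's body presses on something with over 40 N, if the wrist force passes 120 N, or if a joint passes its speed limit or range.

## Working session

There is one attempt and no reset: what is moved stays moved. The work goes in short steps, Python scripts to look and compute and a tool call to move; the robot and the scene stay as the last step left them, time stands still between calls to the robot, and variables do not carry over. Pictures are saved under pics/ and viewed, and the job is handed in when it is done.

Besides the shell and the picture viewer there is one more tool, called after ">>>" as name(argument=value, ...), one argument or row to a line, values as JSON. move_arm: Moves the arm, as the interface text tells. Its arguments: {"type":"object","properties":{"series":{"type":"array"},"grip":{"type":"number"},"force":{"type":"number"}},"required":["series"]}

```bash
mkdir -p pics; ls; python3 - <<'E'
from station import bot, grab_frame
import cv2
print(bot.observe()); print(bot.grip_depth, [a for a in dir(bot) if a[0]!='_'])
for n in ["scene","top","wrist"]:
    f=grab_frame(n); cv2.imwrite(f"pics/{n}0.png",f["pixels"])
    print(n,f["mtx"],f["k1"],f["eye"],f["attitude"])
E
```

```text
pics
{'time_s': 0.0, 'joint_positions': array([-7.49502726e+01,  2.05966608e+01,  8.65975784e+01, -6.60963930e-04,
        7.29089013e+01, -6.59376981e+00]), 'dq': array([ 0.07920182, -0.03644494, -0.13195066,  0.08443029, -0.08259696,
        0.01431017]), 'joint_efforts': array([-1.48536219e-03, -5.15384316e+01, -2.70727587e+01,  6.71647349e-02,
        3.49726772e-02, -1.30774210e-04]), 'tool_pos': array([ 0.22110469, -0.55698613,  0.19343224]), 'tcp_rot': array([[ 9.29495542e-01,  3.68833038e-01, -4.78068384e-04],
       [ 3.68833295e-01, -9.29493942e-01,  1.73553571e-03],
       [ 1.95761241e-04, -1.78950024e-03, -9.99998380e-01]]), 'contact_force': array([-0.25171934,  0.07394742,  0.26992384]), 'ft_torque': array([ 0.06953758,  0.07609968, -0.0271018 ]), 'opening': 0.08799013954256948}
-0.0187 ['Unreachable', 'grip_depth', 'observe']
scene [[423.30667174   0.         280.32669257]
 [  0.         423.30667174 213.54005106]
 [  0.           0.           1.        ]] -0.03430106225450547 [1.45072095 0.26799068 0.71582512] [[-0.27806649  0.55331657 -0.78518775]
 [ 0.96041293  0.14575858 -0.23740565]
 [-0.01691263 -0.82011902 -0.57194297]]
top [[534.3422004    0.         274.10258887]
 [  0.         534.3422004  213.95212334]
 [  0.           0.           1.        ]] -0.0998196121458928 [ 0.33130901 -0.01734977  1.84131333] [[ 0.00823375 -0.99021752  0.13928919]
 [-0.99980053 -0.00561741  0.01916628]
 [-0.01819634 -0.13941922 -0.99006625]]
wrist [[289.24349524   0.         276.72842207]
 [  0.         289.24349524 207.09977387]
 [  0.           0.           1.        ]] -0.013731406473652773 [ 0.296371   -0.52809469  0.38270727] [[ 3.68643059e-01 -8.88202286e-01 -2.74224351e-01]
 [-9.29570588e-01 -3.52523992e-01 -1.07820951e-01]
 [-9.03848023e-04  2.94658336e-01 -9.55602244e-01]]
```

View pics/top0.png

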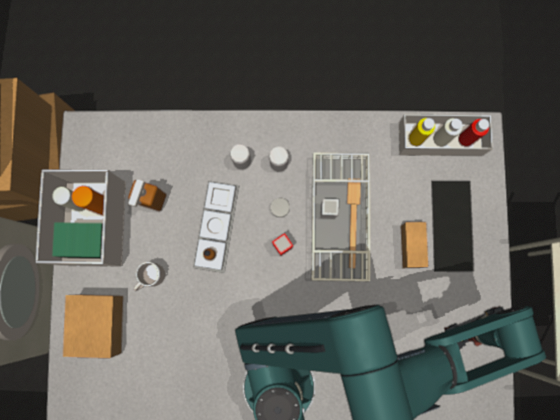

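View pics/scene0.png

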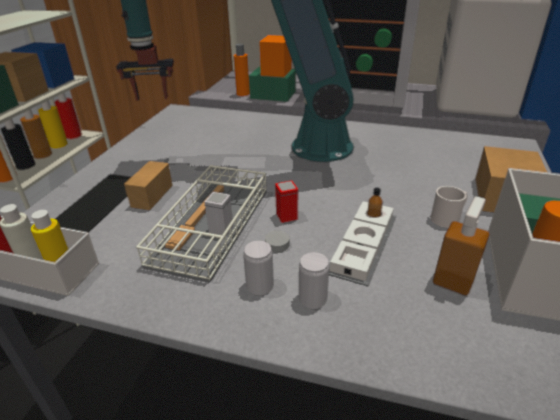

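View pics/wrist0.png

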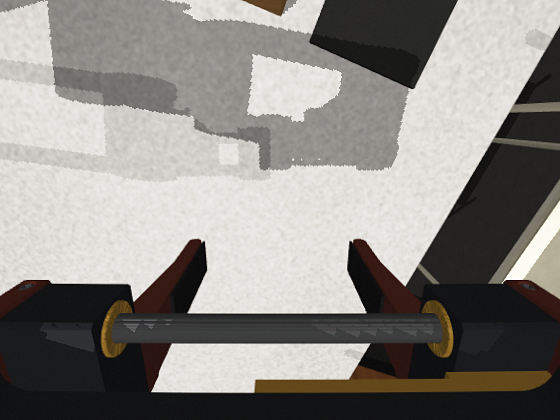

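The grey tin in the tray is at top px (330,207). The red look-alike is outside the tray at (283,243). The holders from top to bottom are at (219,196), square; (213,226), round; and (209,254), with the bottle. I'll confirm this in a crop.

```bash
cat > h.py <<'E'
import numpy as np, cv2
from station import bot, grab_frame
def proj(f,P):
    P=np.atleast_2d(np.asarray(P,float)); c=(P-f["eye"])@np.asarray(f["attitude"])
    s=c[:,:2]/c[:,2:]; r2=(s**2).sum(1,keepdims=True); s=s*(1+f["k1"]*r2)
    M=f["mtx"]; return np.c_[s[:,0]*M[0,0]+M[0,2], s[:,1]*M[1,1]+M[1,2]]
def ray(f,uv):
    uv=np.asarray(uv,float); M=f["mtx"]
    d=np.array([(uv[0]-M[0,2])/M[0,0],(uv[1]-M[1,2])/M[1,1]]); s=d.copy()
    for _ in range(30): s=d/(1+f["k1"]*(s@s))
    v=np.asarray(f["attitude"])@np.r_[s,1]; return v
def atz(f,uv,z):
    v=ray(f,uv); e=np.asarray(f["eye"]); return e+v*(z-e[2])/v[2]
def crop(f,x0,x1,y0,y1,name,pts=None):
    k=min(790/(x1-x0),590/(y1-y0)); im=f["pixels"].copy()
    im=cv2.resize(im[y0:y1,x0:x1],None,fx=k,fy=k,interpolation=cv2.INTER_CUBIC)
    if pts is not None:
        for p in pts: cv2.circle(im,(int((p[0]+.5-x0)*k),int((p[1]+.5-y0)*k)),3,(0,0,255),1)
    st=10 if (x1-x0)<200 else 20
    for x in range((x0//st+1)*st,x1,st): cv2.putText(im,str(x),(int((x+.5-x0)*k)-10,10),0,.35,(0,255,255)); cv2.line(im,(int((x+.5-x0)*k),12),(int((x+.5-x0)*k),18),(0,255,255))
    for y in range((y0//st+1)*st,y1,st): cv2.putText(im,str(y),(0,int((y+.5-y0)*k)),0,.35,(0,255,255)); cv2.line(im,(24,int((y+.5-y0)*k)),(30,int((y+.5-y0)*k)),(0,255,255))
    cv2.imwrite(name,im)
E
python3 - <<'E'
from h import *
f=grab_frame("top"); crop(f,185,385,140,290,"pics/t1.png")
f=grab_frame("scene"); crop(f,120,420,150,310,"pics/s1.png")
E
```

```text
(no output)
```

View pics/t1.png

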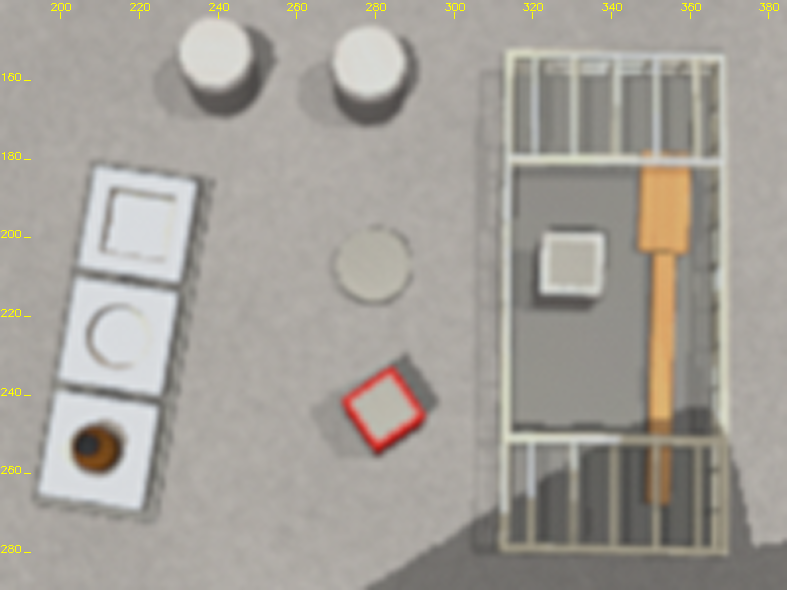

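View pics/s1.png

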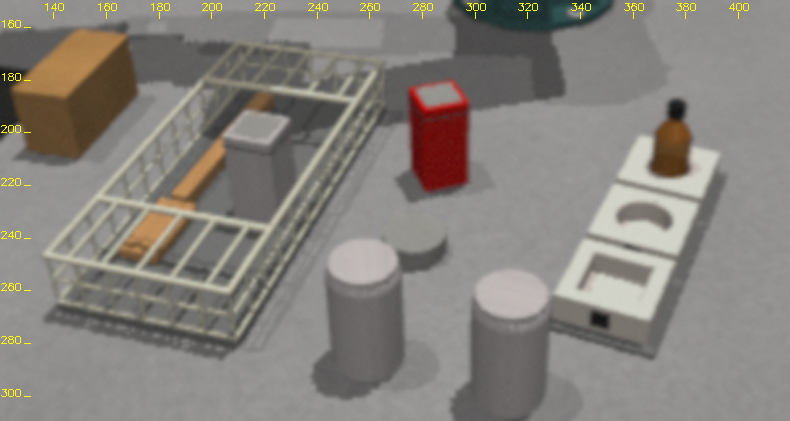

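```bash
cat > fit.py <<'E'
from h import *
from scipy.optimize import least_squares
T=grab_frame("top"); S=grab_frame("scene")
def tp(p): return np.array(p)/(790/200)+[185-.5,140-.5]
def sp(p): return np.array(p)/(790/300)+[120-.5,150-.5]
def fit(obs,x0,zfree=False):
    def w(x,P):
        c,s=np.cos(x[2]),np.sin(x[2]); P=np.array(P,float)
        return np.array([x[0]+c*P[0]-s*P[1],x[1]+s*P[0]+c*P[1],P[2]+(x[3] if zfree else 0)])
    def r(x):
        o=[]
        for cam,P,uv in obs:
            f=T if cam=='t' else S
            o.append(proj(f,w(x,P))[0]-(tp(uv) if cam=='t' else sp(uv)))
        return np.ravel(o)
    R=least_squares(r,x0,loss='soft_l1'); return R.x, r(R.x).reshape(-1,2).round(1)
z=.070
tray=[('t',(.2125,.0925,z),(507,53)),('t',(.2125,-.0925,z),(722,57)),('t',(-.2125,-.0925,z),(726,551)),('t',(-.2125,.0925,z),(502,548)),
('t',(.12,.0925,.068),(510,162)),('t',(.12,-.0925,.068),(722,161)),('t',(-.12,.0925,.068),(507,438)),('t',(-.12,-.0925,.068),(725,439)),
('s',(.2125,-.0925,z),(47,253)),('s',(.2125,.0925,z),(232,291)),('s',(-.2125,.0925,z),(380,66)),('s',(-.2125,-.0925,z),(237,44)),
('s',(.12,-.0925,.068),(97,198)),('s',(.12,.0925,.068),(268,229)),('s',(-.12,-.0925,.068),(207,80)),('s',(-.12,.0925,.068),(353,99))]
print('tray',fit(tray,[.7,-.2,0]))
h=.045
hol=[('t',(h,h,.03),(92,163)),('t',(h,-h,.03),(199,182)),('t',(-h,-h,.03),(182,284)),('t',(-h,h,.03),(77,268)),
('s',(h,-h,.03),(554,296)),('s',(h,h,.03),(648,323)),('s',(-h,h,.03),(675,261)),('s',(-h,-h,.03),(584,238)),('s',(h,0,.015),(599,320))]
print('holder',fit(hol,[.7,.2,0,.01],True))
h=.026;z=.105
tin=[('t',(h,h,z),(541,234)),('t',(h,-h,z),(606,231)),('t',(-h,-h,z),(604,296)),('t',(-h,h,z),(540,293)),
('s',(h,-h,z),(224,137)),('s',(h,h,z),(278,146)),('s',(-h,h,z),(288,118)),('s',(-h,-h,z),(237,110))]
print('tin',fit(tin,[.7,-.1,0,.01],True))
pad=[('t',(.155,.022,.014),(642,151)),('t',(.155,-.022,.014),(690,151)),('t',(.065,.022,.014),(639,250)),('t',(.065,-.022,.014),(690,252)),('t',(-.155,.01,.02),(646,502)),('t',(-.155,-.01,.02),(671,504)),
('t',(.065,.01,.02),(652,252)),('t',(.065,-.01,.02),(676,252))]
print('pad',fit(pad,[.7,-.25,0,.01],True))
fl=[('t',(.033,0,.024),(372,227)),('t',(-.033,0,.024),(372,302)),('t',(0,.033,.024),(334,265)),('t',(0,-.033,.024),(411,265))]
print('flat',fit(fl,[.7,-.0,0])[0][:2]); red=atz(T,tp((384,410)),.105); print('red',red)
print('cans',atz(T,tp((369,62)),.115),atz(T,tp((216,52)),.115), 'bottle',atz(T,tp((97,448)),.09),'carton',atz(T,(415,243),.085))
E
python3 fit.py
```

```text
tray (array([ 0.57677421, -0.20429442, -0.00727499]), array([[ 0. ,  0.3],
       [-0.1,  0. ],
       [-0. ,  0.7],
       [ 0.6,  0.7],
       [-0.9, -0.5],
       [ 0.1,  0.5],
       [-0.5,  0.6],
       [-0. ,  1. ],
       [-0.7,  1.2],
       [-1.4,  0.4],
       [ 0.3, -1.8],
       [-0.1, -0.6],
       [-0. ,  0.9],
       [ 0.7,  0.8],
       [-1.3,  0.4],
       [ 0.6,  1.4]]))
holder (array([ 0.64524575,  0.20771517, -0.14796105,  0.00746158]), array([[ 0.6,  0.9],
       [-0.9, -0. ],
       [-1. , -0.3],
       [-0.2, -0.2],
       [-0.5, -0.4],
       [ 0.3, -0.5],
       [-0.3,  0.4],
       [-0.3,  0.2],
       [-0.1,  0.2]]))
tin (array([ 0.60038376, -0.16376951,  0.0363985 ,  0.01058113]), array([[-0.5, -0.1],
       [-1.1,  0.2],
       [ 0.1, -0.5],
       [ 0.4,  0.7],
       [-1.1,  0.5],
       [-2.8, -0.5],
       [ 0.3, -0.4],
       [ 1.4,  0.4]]))
pad (array([ 5.62423945e-01, -2.51070996e-01, -3.49526423e-02, -3.39877338e-04]), array([[-0.2, -0.2],
       [ 0.2,  0.3],
       [-0.1,  0.2],
       [-0.3,  0.2],
       [ 0.2,  0.2],
       [-0.2, -0.1],
       [ 0.3, -0.4],
       [ 0. , -0.2]]))
flat [0.61292353 0.00208828]
red [ 0.47920697 -0.00933049  0.105     ]
cans [0.77112601 0.00502957 0.115     ] [0.77940766 0.13394682 0.115     ] bottle [0.44699993 0.2295593  0.09      ] carton [ 0.48415642 -0.44957649  0.085     ]
```

The fits agree to about a pixel. The target is the grey tin inside the tray at top (330,207), matching "metal, inside the opening". The red one at (283,243) is the decoy. The square pocket holder is at top (219,196), with its black square at scene (347,270). I'll move above the tin now.

>>> move_arm(
  series=[
    [[16,16,0,0,0,0.05],[50,52,0,0,0,0.16],[85,88,0,0,0,0.27],[120,124,0,0,0,0.38],[155,160,0,0,0,0.49],[190,196,0,0,0,0.6],[225,232,0,0,0,0.72],[260,268,0,0,0,0.84],[295,304,0,0,0,0.96],[330,340,0,0,0,1.08]],
  ],
  grip=80,
)

```text
time_s: 1.35
tool_pos: [0.5514, -0.2172, 0.1944]
tcp_rot: [[0.108, 0.994, 0.0], [0.994, -0.108, -0.0], [-0.0, 0.0, -1.0]]
contact_force: [0.7, -0.1, 0.1]
opening: 0.0797
```

>>> move_arm(
  series=[
    [[25,27,0,0,0,0.08],[42,46,0,0,0,0.13],[50,54,0,0,0,0.15],[50,54,0,0,0,0.15],[50,54,0,0,0,0.15]],
  ],
)

```text
time_s: 1.85
tool_pos: [0.5994, -0.1657, 0.1941]
tcp_rot: [[-0.036, 0.999, -0.001], [0.999, 0.036, -0.0], [-0.0, -0.001, -1.0]]
contact_force: [-1.0, -0.6, 0.2]
opening: 0.0802
```

```bash
python3 - <<'E'
from h import *
s=bot.observe(); print(s['tool_pos'],s['tcp_rot'][:,1],s['opening'],s['joint_positions'])
f=grab_frame("wrist"); crop(f,0,560,0,420,"pics/w1.png")
np.save('w1.npy',f,allow_pickle=True)
E
```

```text
[ 0.59941136 -0.16565816  0.19410706] [ 9.99356125e-01  3.58688706e-02 -8.71680734e-04] 0.0801931938767754 [-2.17823243e+01  2.23799666e+01  8.36721176e+01 -4.36190381e-02
  7.39839972e+01 -2.38258633e+01]
```

View pics/w1.png

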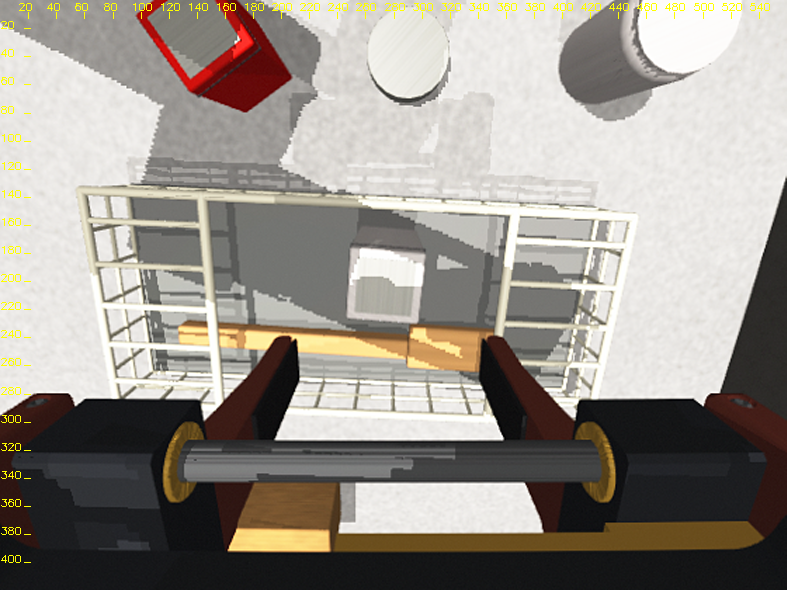

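```bash
python3 - <<'E'
from h import *
f=np.load('w1.npy',allow_pickle=True).item(); k=790/560
crop(f,210,400,130,290,"pics/w1z.png")
fit=[ (.600,-.1638,.036)]
P=[]
for a,b in [(1,1),(1,-1),(-1,-1),(-1,1)]:
    c,s=np.cos(.036),np.sin(.036); P.append([.6004+.026*(c*a-s*b),-.1638+.026*(s*a+c*b),.115])
c,s=np.cos(-.035),np.sin(-.035)
for x,y,z in [(.065,.022,.014),(.065,-.022,.014),(-.05,.01,.02),(-.05,-.01,.02),(.065,.01,.02),(.065,-.01,.02)]:
    P.append([.5624+c*x-s*y,-.2511+s*x+c*y,.01+z])
c,s=np.cos(-.0073),np.sin(-.0073)
for x,y,z in [(-.12,.0925,.068),(-.12,-.0925,.068),(.12,.0925,.068),(.12,-.0925,.068)]:
    P.append([.5768+c*x-s*y,-.2043+s*x+c*y,z])
crop(f,140,420,120,310,"pics/w1o.png",proj(f,P))
E
```

```text
(no output)
```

View pics/w1o.png

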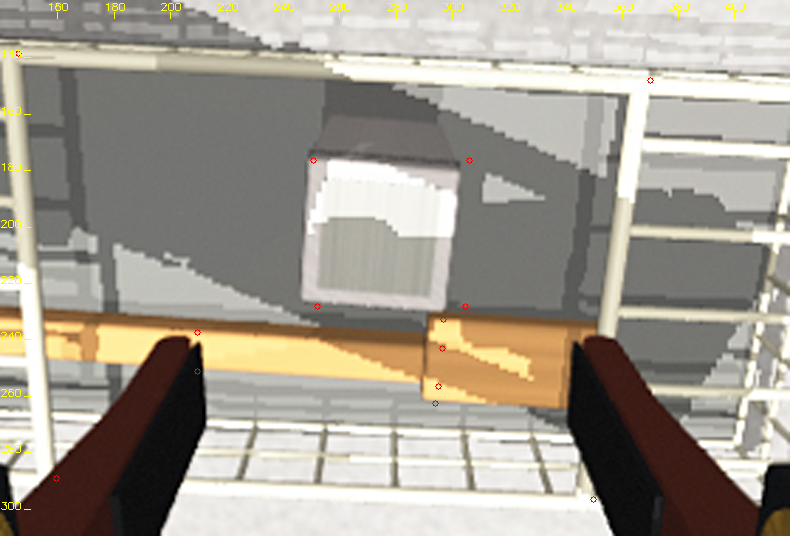

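The overlay matches within about 4 px. The tin sits slightly to −x and is turned slightly clockwise from my fit, which the jaws will take up. Descending and gripping.

>>> move_arm(
  series=[
    [[-1,1,-15,0,0,-0.01],[-2,2,-40,0,0,-0.025],[-2,2,-65,0,0,-0.025],[-2,2,-90,0,0,-0.025],[-2,2,-112,0,0,-0.025],[-2,2,-124,0,0,-0.025],[-2,2,-129,0,0,-0.025],[-2,2,-129,0,0,-0.025]],
  ],
)

```text
time_s: 2.7
tool_pos: [0.5977, -0.1635, 0.0651]
tcp_rot: [[-0.011, 1.0, -0.001], [1.0, 0.011, 0.0], [0.0, -0.001, -1.0]]
contact_force: [-0.1, -0.1, 0.2]
opening: 0.0804
```

>>> move_arm(
  series=[
    [[0,0,0,0,0,0],[0,0,0,0,0,0],[0,0,0,0,0,0],[0,0,0,0,0,0],[0,0,0,0,0,0],[0,0,0,0,0,0]],
  ],
  grip=45,
  force=25,
)

```text
time_s: 3.3
tool_pos: [0.5983, -0.1629, 0.0658]
tcp_rot: [[-0.012, 1.0, 0.0], [1.0, 0.012, -0.0], [-0.0, 0.0, -1.0]]
contact_force: [-1.3, -1.0, 5.3]
opening: 0.0525
```

>>> move_arm(
  series=[
    [[0,0,5,0,0,0],[0,0,20,0,0,0],[0,0,40,0,0,0],[0,0,65,0,0,0],[0,0,90,0,0,0],[0,0,112,0,0,0],[0,0,125,0,0,0],[0,0,130,0,0,0],[0,0,130,0,0,0]],
  ],
)

```text
time_s: 4.2
tool_pos: [0.5981, -0.1628, 0.1952]
tcp_rot: [[-0.012, 1.0, 0.0], [1.0, 0.012, -0.0], [-0.0, 0.0, -1.0]]
contact_force: [-0.5, 0.3, -3.0]
opening: 0.0523
```

>>> move_arm(
  series=[
    [[2,12,0,0,0,0],[6,40,0,0,0,-0.01],[10,75,0,0,0,-0.03],[15,115,0,0,0,-0.05],[20,160,0,0,0,-0.07],[26,205,0,0,0,-0.09],[31,250,0,0,0,-0.11],[36,290,0,0,0,-0.13],[41,325,0,0,0,-0.145],[44,350,0,0,0,-0.155]],
  ],
)

```text
time_s: 5.2
tool_pos: [0.6409, 0.1907, 0.1935]
tcp_rot: [[0.141, 0.99, -0.003], [0.99, -0.141, 0.001], [0.0, -0.003, -1.0]]
contact_force: [0.7, -0.5, -2.1]
opening: 0.0528
```

>>> move_arm(
  series=[
    [[2,14,0,0,0,-0.005],[3,20,0,0,0,-0.005],[3,20,0,0,0,-0.005],[3,20,0,0,0,-0.005]],
  ],
)

```text
time_s: 5.6
tool_pos: [0.6449, 0.206, 0.1949]
tcp_rot: [[0.148, 0.989, -0.001], [0.989, -0.148, -0.001], [-0.001, -0.001, -1.0]]
contact_force: [-1.1, 0.0, -1.7]
opening: 0.0528
```

```bash
python3 - <<'E'
from h import *
s=bot.observe(); print(s['tool_pos'],s['tcp_rot'],s['opening'],s['contact_force'])
f=grab_frame("wrist"); crop(f,100,460,60,330,"pics/w2.png"); np.save('w2.npy',f,allow_pickle=True)
f=grab_frame("scene"); crop(f,260,460,130,280,"pics/s2.png"); np.save('s2.npy',f,allow_pickle=True)
f=grab_frame("top"); crop(f,170,290,160,270,"pics/t2.png"); np.save('t2.npy',f,allow_pickle=True)
E
```

```text
[0.64489181 0.2059815  0.19486761] [[ 1.48087485e-01  9.88973871e-01 -8.82801607e-04]
 [ 9.88973874e-01 -1.48088161e-01 -7.56482175e-04]
 [-8.78873571e-04 -7.61042183e-04 -9.99999324e-01]] 0.05278649890228986 [-1.06144645  0.02547365 -1.7004156 ]
```

View pics/w2.png

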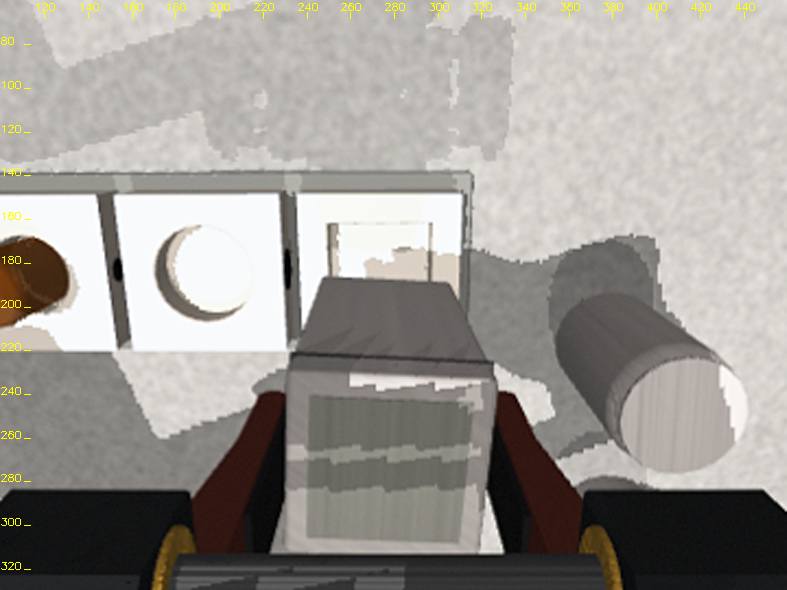

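View pics/s2.png

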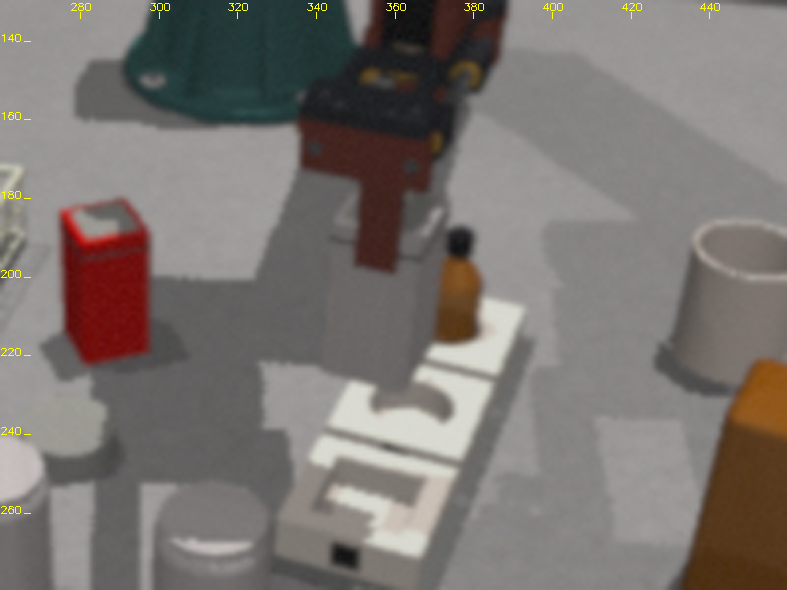

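View pics/t2.png

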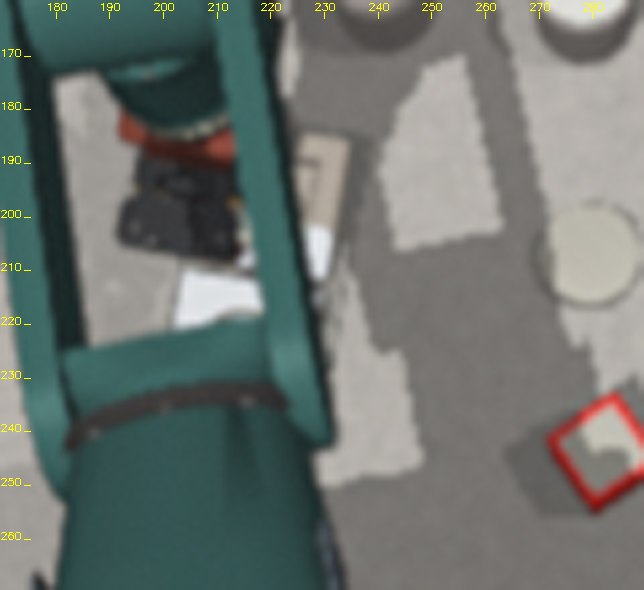

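```bash
python3 - <<'E'
from h import *
f=np.load('w2.npy',allow_pickle=True).item()
W=lambda p:np.array(p)/(790/360)+[100-.5,60-.5]
s=bot.observe(); R=s['tcp_rot']; t=s['tool_pos']
def tool(p): return ((p-t)@R*1000).round(1)
print(f['eye'],s['time_s'])
for n,p,z in [('holTL',(297,193),.0375),('holTR',(463,193),.0375),('pocL',(328,222),.0375),('pocR',(432,222),.0375),('pocRlow',(430,280),.0375),('holBL',(297,350),.0375),
 ('tinbotL',(321,277),.1395),('tinbotR',(448,285),.1395),('tintopTL',(288,355),.2445),('tintopTR',(496,364),.2445),('tintopBL',(284,552),.2445),('tintopBR',(484,552),.2445)]:
    q=atz(f,W(p),z); print(n,(q*1000).round(1),tool(q))
crop(f,220,340,130,210,"pics/w2z.png")
E
```

```text
[0.65669257 0.28578004 0.3839936 ] 5.75
holTL [602.7 259.7  37.5] [ 47.  -50.  157.8]
holTR [691.  246.4  37.5] [ 47.   39.3 157.8]
pocL [616.5 241.9  37.5] [ 31.4 -33.7 157.8]
pocR [672.5 233.5  37.5] [ 31.4  22.9 157.8]
pocRlow [667.2 201.5  37.5] [ -1.   22.4 157.8]
holBL [585.7 171.7  37.5] [-42.6 -53.8 157.8]
tinbotL [621.8 233.9 139.5] [ 24.3 -27.3  55.8]
tinbotR [670.9 223.2 139.5] [21.1 22.9 55.8]
tintopTL [625.8 239.  244.5] [ 29.8 -24.1 -49.2]
tintopTR [673.6 229.5 244.5] [ 27.6  24.6 -49.2]
tintopBL [614.1 185.7 244.5] [-24.6 -27.7 -49.2]
tintopBR [665.4 178.  244.5] [-24.5  24.2 -49.2]
```

View pics/w2z.png

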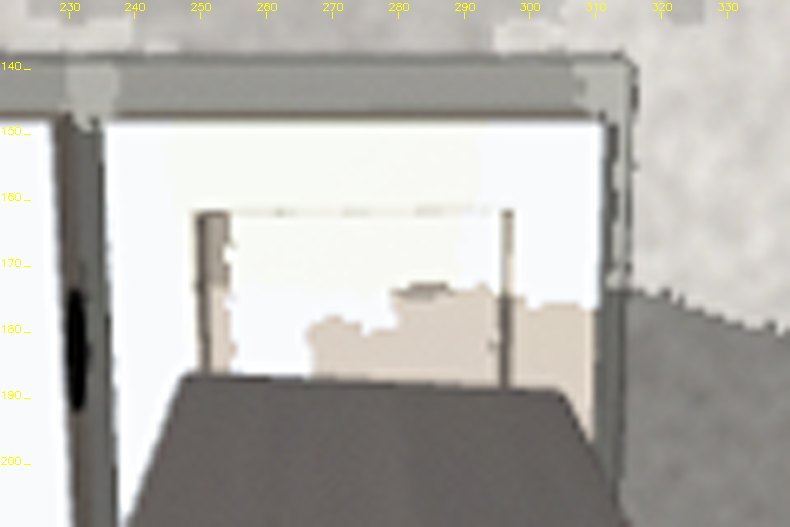

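>>> move_arm(
  series=[
    [[-1,1,-12,0,0,0],[-1,1,-32,0,0,0],[-1,1,-55,0,0,0],[-1,1,-75,0,0,0],[-1,1,-87,0,0,0],[-1,1,-92,0,0,0],[-1,1,-92,0,0,0]],
  ],
)

```text
time_s: 6.45
tool_pos: [0.6438, 0.2079, 0.1025]
tcp_rot: [[0.148, 0.989, -0.001], [0.989, -0.148, -0.0], [-0.0, -0.001, -1.0]]
contact_force: [0.4, 0.7, -0.9]
opening: 0.0525
```

```bash
python3 - <<'E'
from h import *
s=bot.observe(); print(s['tool_pos'],s['opening'],s['contact_force'])
f=grab_frame("wrist"); crop(f,190,390,120,270,"pics/w3.png"); np.save('w3.npy',f,allow_pickle=True)
f=grab_frame("scene"); crop(f,320,400,180,280,"pics/s3.png"); np.save('s3.npy',f,allow_pickle=True)
E
```

```text
[0.64378894 0.20789048 0.10253658] 0.05246422227286771 [ 0.43285598  0.74395883 -0.92863092]
```

View pics/w3.png

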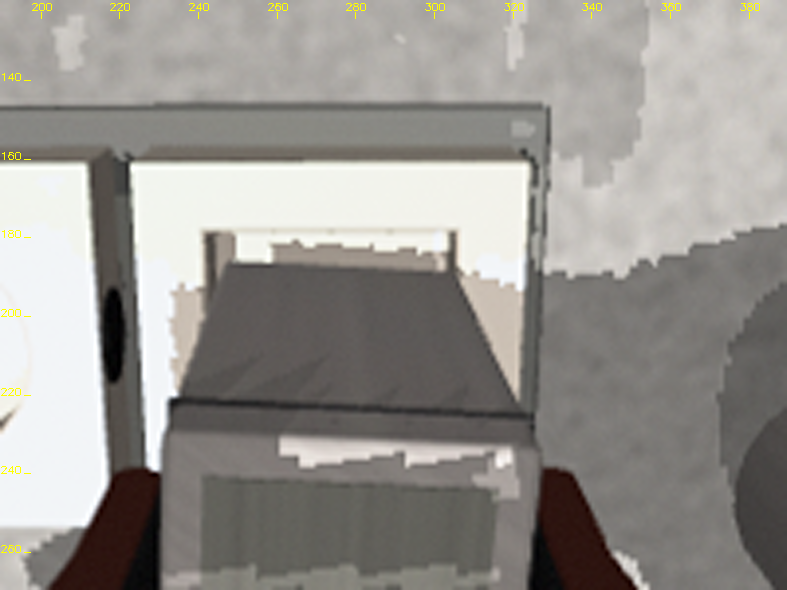

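View pics/s3.png

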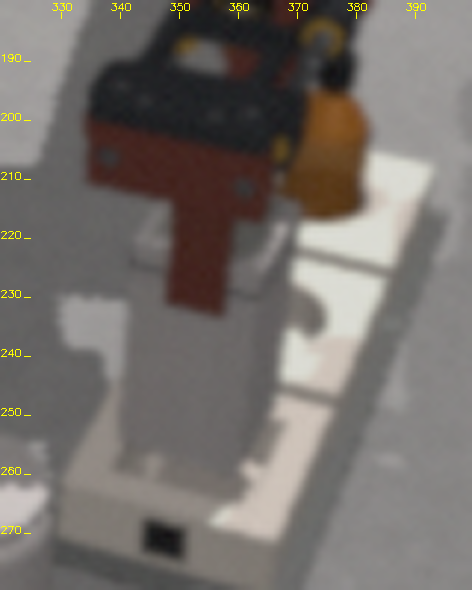

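```bash
python3 - <<'E'
from h import *
f=np.load('w3.npy',allow_pickle=True).item()
W=lambda p:np.array(p)/(790/200)+[190-.5,120-.5]
s=bot.observe(); R=s['tcp_rot']; t=s['tool_pos']
tool=lambda p:((p-t)@R*1000).round(1)
for n,p,z in [('holTL',(131,160),.0375),('holTR',(531,160),.0375),('pocL',(203,230),.0375),('pocR',(457,230),.0375),
 ('tinbotL',(229,263),.047),('tinbotR',(457,272),.047),('tintopTL',(170,403),.152),('tintopTR',(536,416),.152)]:
    print(n,tool(atz(f,W(p),z)))
S=np.load('s3.npy',allow_pickle=True).item()
def box(cx,cy,yaw,h,z):
    c,s_=np.cos(yaw),np.sin(yaw); return [[cx+h*(c*a-s_*b),cy+h*(s_*a+c*b),z] for a,b in [(1,1),(1,-1),(-1,-1),(-1,1)]]
P=proj(S,box(.6438,.2079,-.148,.026,.047)+box(.6452,.2077,-.148,.029,.0375)+box(.6452,.2077,-.148,.045,.0375))
crop(S,320,400,180,280,"pics/s3o.png",P)
W3=f; P=proj(W3,box(.6438,.2079,-.148,.026,.047)+box(.6452,.2077,-.148,.029,.0375)+box(.6452,.2077,-.148,.045,.0375)); crop(W3,190,390,120,270,"pics/w3o.png",P)
E
```

```text
holTL [ 44.6 -48.7  66.5]
holTR [44.5 40.  66.6]
pocL [ 28.8 -33.3  66.5]
pocR [28.8 24.  66.6]
tinbotL [ 23.4 -26.7  57. ]
tinbotR [21.3 23.4 57.1]
tintopTL [ 29.1 -23.8 -48. ]
tintopTR [ 27.3  23.8 -47.9]
```

View pics/s3o.png

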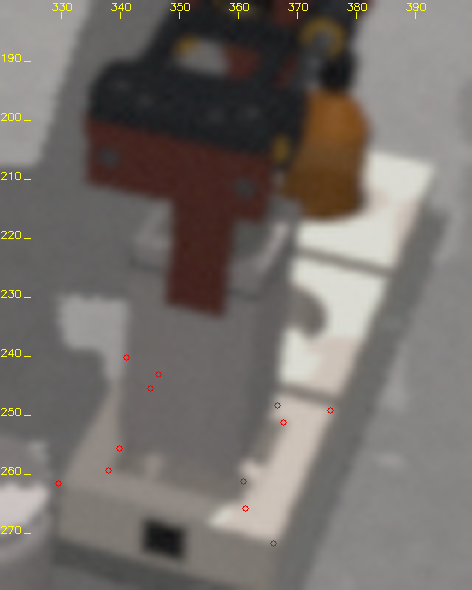

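View pics/w3o.png

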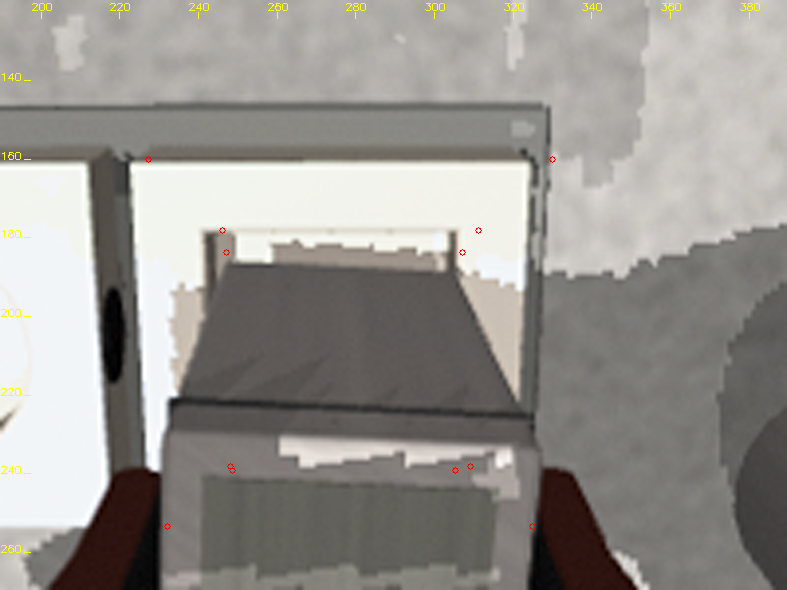

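```bash
python3 - <<'E'
from h import *
S=np.load('s3.npy',allow_pickle=True).item(); S2=np.load('s2.npy',allow_pickle=True).item()
c,s_=np.cos(-.148),np.sin(-.148)
for f,cx,cy,zb,n in [(S,.6438,.2079,.047,'s3'),(S2,.6449,.206,.1395,'s2')]:
  P=[]
  for a,b in [(1,-1),(1,1),(-1,1),(-1,-1)]:
    for z in (zb,zb+.105): P.append([cx+.026*(c*a-s_*b),cy+.026*(s_*a+c*b),z])
  print(n,proj(f,P).round(1).tolist())
  crop(f,*((325,385,200,275) if n=='s3' else (325,385,165,240)),f"pics/{n}z.png",proj(f,P))
E
```

```text
s3 [[339.8, 255.4], [342.8, 220.1], [360.8, 261.1], [365.1, 225.5], [366.6, 248.3], [371.1, 213.3], [346.3, 243.0], [349.5, 208.3]]
s2 [[341.5, 224.7], [344.7, 185.3], [363.7, 230.2], [368.5, 190.3], [369.7, 217.8], [374.6, 178.8], [348.3, 212.8], [351.7, 174.2]]
```

View pics/s3z.png

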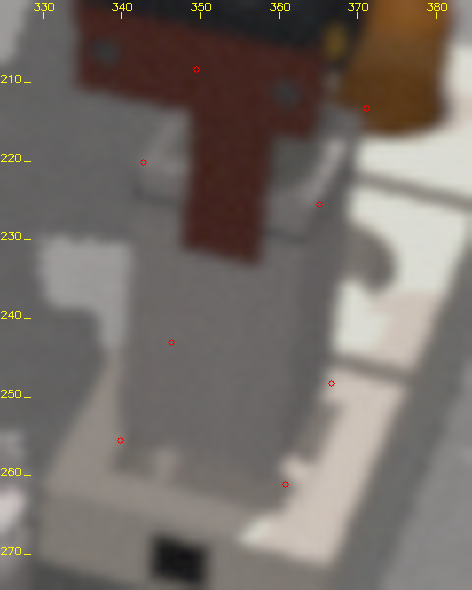

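View pics/s2z.png

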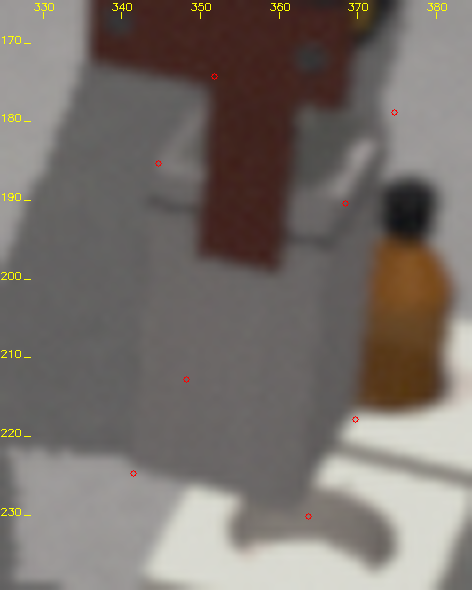

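>>> move_arm(
  series=[
    [[-1,1,-2,0,0,0],[-2.7,2.4,-6,0,0,0],[-2.7,2.4,-6,0,0,0],[-2.7,2.4,-6,0,0,0]],
  ],
)

```text
time_s: 6.95
tool_pos: [0.6413, 0.2107, 0.0973]
tcp_rot: [[0.147, 0.989, -0.0], [0.989, -0.147, -0.0], [-0.0, -0.0, -1.0]]
contact_force: [-0.3, 0.7, -2.1]
opening: 0.0524
```

```bash
python3 - <<'E'
from h import *
s=bot.observe(); print(s['tool_pos'],s['opening'],s['contact_force'])
f=grab_frame("wrist"); crop(f,215,345,140,230,"pics/w4.png"); np.save('w4.npy',f,allow_pickle=True)
E
```

```text
[0.64128724 0.21065574 0.09726857] 0.05244680552979197 [-0.27906053  0.70983517 -2.1037554 ]
```

View pics/w4.png

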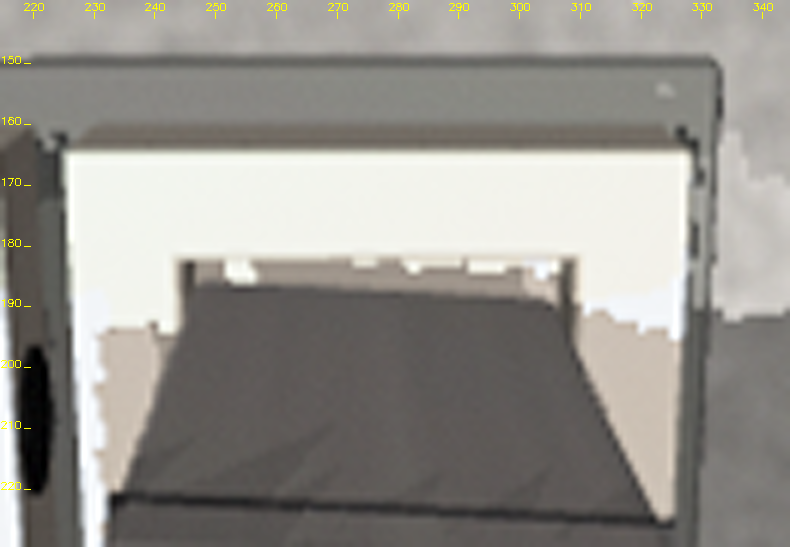

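```bash
python3 - <<'E'
from h import *
T=np.load('t2.npy',allow_pickle=True).item()
tp=lambda p:np.array(p)/(790/200)+[185-.5,140-.5]
for a,b in [((92,163),(37,494)),((199,182),(142,510))]:
    A,B=atz(T,tp(a),.0375),atz(T,tp(b),.0375); d=A-B; print(A,B,np.arctan2(-d[1],d[0])*-1, np.hypot(*d[:2]))
f=np.load('w4.npy',allow_pickle=True).item()
W=lambda p:np.array(p)/(790/130)+[215-.5,140-.5]
s=bot.observe(); R=s['tcp_rot']; t=s['tool_pos']
print(s['time_s'])
tool=lambda p:((p-t)@R*1000).round(1)
for n,p,z in [('boardTL',(0,60),.0075),('boardTR',(718,60),.0075),('holTL',(65,151),.0375),('holTR',(692,151),.0375),('pocL',(178,259),.0375),('pocR',(577,258),.0375),('tinbotL',(196,283),.0415),('tinbotR',(558,303),.0415),('rimL',(110,494),.136),('rimR',(662,522),.136)]:
    print(n,tool(atz(f,W(p),z)))
E
```

```text
[0.69954753 0.24762354 0.0375    ] [0.4105607  0.28774739 0.0375    ] -0.13796117511363204 0.29175899117913606
[0.68297091 0.153441   0.0375    ] [0.39780098 0.19710021 0.0375    ] -0.15191929222529318 0.2884926698319285
7.0
boardTL [ 51.8 -59.6  89.8]
boardTR [51.7 52.9 89.8]
holTL [ 42.1 -44.8  59.8]
holTR [42.1 44.2 59.8]
pocL [ 26.5 -29.3  59.8]
pocR [26.6 28.4 59.8]
tinbotL [ 23.9 -26.4  55.8]
tinbotR [20.9 25.4 55.8]
rimL [ 26.1 -24.8 -38.7]
rimR [ 23.4  25.6 -38.7]
```

The tin sits about 3° clockwise in the jaws, while the holder is aligned with the tool. I'll turn the tool to compensate and nudge about 2 mm, then lower.

>>> move_arm(
  series=[
    [[1,0.5,0,0,0,0.03],[1.7,1,0,0,0,0.05],[1.7,1,-3,0,0,0.05],[1.7,1,-6,0,0,0.05],[1.7,1,-9,0,0,0.05],[1.7,1,-12,0,0,0.05],[1.7,1,-12,0,0,0.05]],
  ],
)

```text
time_s: 7.7
tool_pos: [0.6426, 0.2114, 0.0845]
tcp_rot: [[0.098, 0.995, -0.001], [0.995, -0.098, -0.0], [-0.0, -0.001, -1.0]]
contact_force: [-0.1, -0.2, -1.8]
opening: 0.0529
```

```bash
python3 - <<'E'
from h import *
s=bot.observe(); print(s['tool_pos'],s['opening'],s['contact_force'])
f=grab_frame("wrist"); crop(f,215,345,140,230,"pics/w5.png"); np.save('w5.npy',f,allow_pickle=True)
E
```

```text
[0.6426377  0.21138766 0.08447222] 0.05288474340869745 [-0.06619095 -0.16251224 -1.82724107]
```

View pics/w5.png

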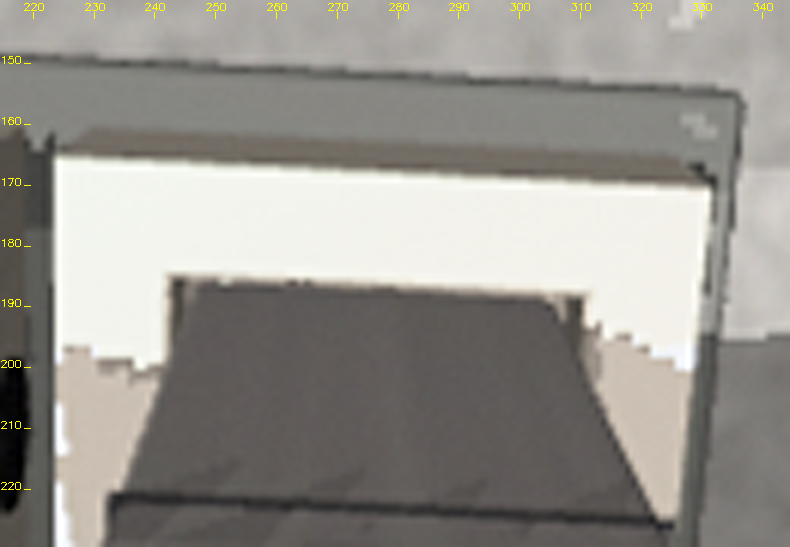

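The tin is aligned and has entered the pocket. Lowering further.

>>> move_arm(
  series=[
    [[0,0,-3,0,0,0],[0,0,-6,0,0,0],[0,0,-9,0,0,0],[0,0,-11,0,0,0],[0,0,-11,0,0,0]],
  ],
)

```text
time_s: 8.25
tool_pos: [0.6428, 0.2115, 0.0738]
tcp_rot: [[0.098, 0.995, -0.001], [0.995, -0.098, -0.0], [-0.0, -0.001, -1.0]]
contact_force: [-0.6, 0.3, -2.5]
opening: 0.0527
```

>>> move_arm(
  series=[
    [[0,0,-1,0,0,0],[0,0,-2,0,0,0],[0,0,-2,0,0,0]],
  ],
)

```text
time_s: 8.55
tool_pos: [0.6431, 0.2115, 0.0722]
tcp_rot: [[0.098, 0.995, -0.0], [0.995, -0.098, -0.0], [-0.0, -0.0, -1.0]]
contact_force: [-0.6, -0.6, -1.5]
opening: 0.0528
```

>>> move_arm(
  series=[
    [[0,0,-1,0,0,0],[0,0,-1.5,0,0,0],[0,0,-1.5,0,0,0]],
  ],
)

```text
time_s: 8.85
tool_pos: [0.6431, 0.2115, 0.0706]
tcp_rot: [[0.098, 0.995, -0.0], [0.995, -0.098, 0.0], [0.0, -0.0, -1.0]]
contact_force: [-0.8, -0.1, -2.3]
opening: 0.0523
```

>>> move_arm(
  series=[
    [[0,0,-1,0,0,0],[0,0,-1.5,0,0,0],[0,0,-1.5,0,0,0]],
  ],
)

```text
time_s: 9.15
tool_pos: [0.6433, 0.2116, 0.0699]
tcp_rot: [[0.098, 0.995, 0.0], [0.995, -0.098, 0.0], [0.0, 0.0, -1.0]]
contact_force: [-3.2, -0.7, 3.7]
opening: 0.0527
```

Contact at z=0.0699, matching full depth. Releasing and raising straight up.

>>> move_arm(
  series=[
    [[0,0,0,0,0,0],[0,0,0,0,0,0],[0,0,0,0,0,0],[0,0,0,0,0,0]],
  ],
  grip=74,
)

```text
time_s: 9.55
tool_pos: [0.6432, 0.2116, 0.0691]
tcp_rot: [[0.098, 0.995, -0.0], [0.995, -0.098, 0.0], [0.0, -0.0, -1.0]]
contact_force: [0.6, 0.0, 0.3]
opening: 0.0734
```

>>> move_arm(
  series=[
    [[0,0,8,0,0,0],[0,0,25,0,0,0],[0,0,50,0,0,0],[0,0,80,0,0,0],[0,0,110,0,0,0],[0,0,130,0,0,0]],
  ],
)

```text
time_s: 10.15
tool_pos: [0.6442, 0.2118, 0.2024]
tcp_rot: [[0.098, 0.995, 0.003], [0.995, -0.098, 0.001], [0.001, 0.003, -1.0]]
contact_force: [0.7, -0.3, -0.6]
opening: 0.0739
```

```bash
python3 - <<'E'
from h import *
s=bot.observe(); print(s['tool_pos'],s['opening'],s['joint_positions'])
f=grab_frame("wrist"); crop(f,150,410,110,300,"pics/w6.png"); 
f=grab_frame("scene"); crop(f,320,410,180,280,"pics/s6.png")
E
```

```text
[0.64420342 0.21179319 0.20243195] 0.07389627619895521 [1.23663100e+01 2.65379843e+01 7.56252603e+01 2.28996669e-03
 7.76473139e+01 1.79815225e+01]
```

View pics/w6.png

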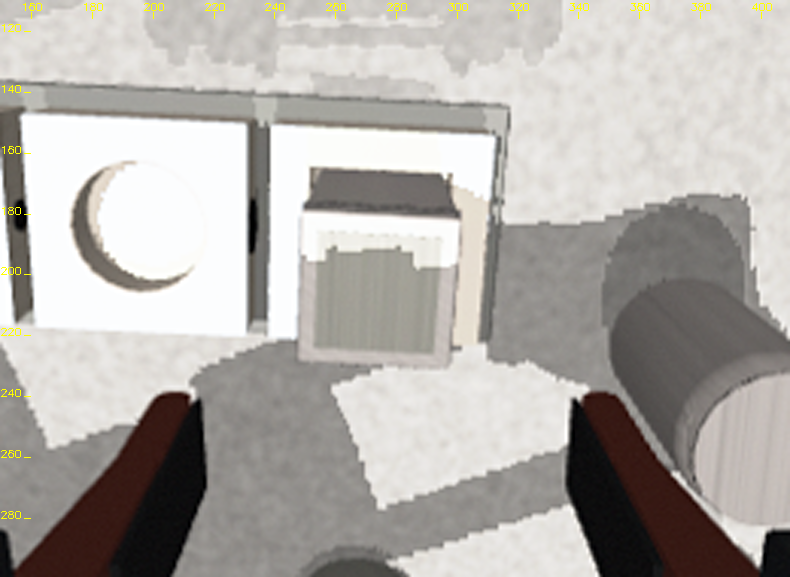

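View pics/s6.png

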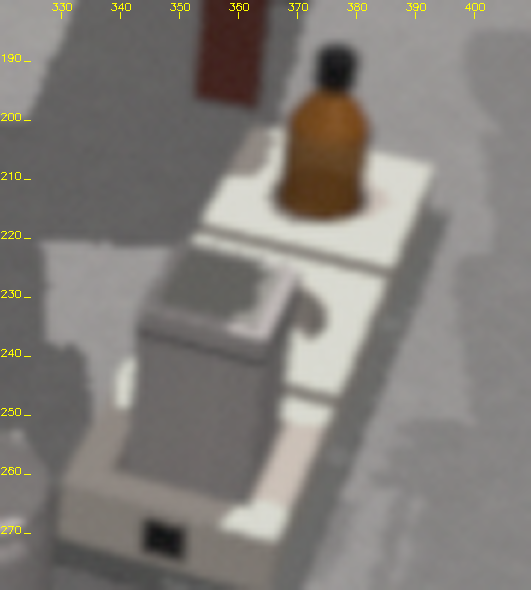

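The tin is seated upright in the square pocket (wrist px ~ (272,205)) and the gripper is clear. Moving above the paddle handle.

>>> move_arm(
  series=[
    [[-3,-18,0,0,0,-0.06],[-8,-55,0,0,0,-0.18],[-14,-98,0,0,0,-0.31],[-20,-141,0,0,0,-0.44],[-26,-184,0,0,0,-0.57],[-33,-227,0,0,0,-0.7],[-39,-270,0,0,0,-0.83],[-45,-313,0,0,0,-0.96],[-51,-355,0,0,0,-1.09],[-57,-396,0,0,0,-1.22]],
  ],
  grip=42,
)

```text
time_s: 11.25
tool_pos: [0.5849, -0.1859, 0.198]
tcp_rot: [[0.97, 0.245, -0.002], [0.245, -0.97, 0.001], [-0.001, -0.001, -1.0]]
contact_force: [0.3, 1.1, 0.1]
opening: 0.0418
```

>>> move_arm(
  series=[
    [[-5,-35,0,0,0,-0.12],[-9,-60,0,0,0,-0.22],[-10,-67,0,0,0,-0.288],[-10,-67,0,0,0,-0.288],[-10,-67,0,0,0,-0.288]],
  ],
)

```text
time_s: 11.75
tool_pos: [0.5756, -0.2509, 0.1982]
tcp_rot: [[0.999, -0.034, -0.001], [-0.034, -0.999, 0.001], [-0.001, -0.001, -1.0]]
contact_force: [-0.6, -0.2, 0.5]
opening: 0.042
```

```bash
python3 - <<'E'
from h import *
s=bot.observe(); print(s['tool_pos'],s['tcp_rot'],s['opening'],s['joint_positions'])
f=grab_frame("wrist"); crop(f,0,560,0,420,"pics/w7.png"); np.save('w7.npy',f,allow_pickle=True)
f=grab_frame("top"); crop(f,290,390,140,290,"pics/t7.png")
E
```

```text
[ 0.57555198 -0.25090415  0.19824228] [[ 0.99943207 -0.03367099 -0.00133908]
 [-0.03366929 -0.99943222  0.00127381]
 [-0.00138121 -0.001228   -0.99999829]] 0.042030844618726096 [-2.98707770e+01  2.27105298e+01  8.25298376e+01  2.59776063e-02
  7.48625147e+01  6.20519402e+01]
```

View pics/w7.png

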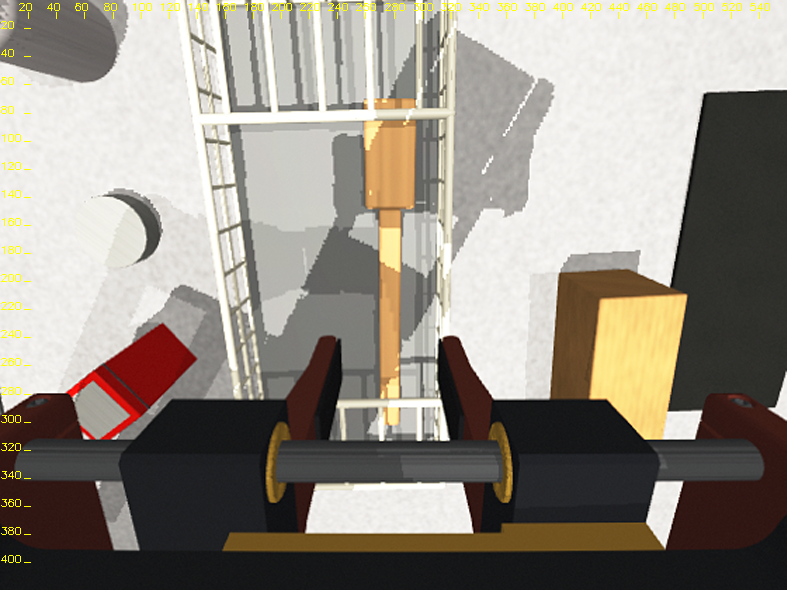

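```bash
python3 - <<'E'
from h import *
f=np.load('w7.npy',allow_pickle=True).item()
crop(f,230,340,60,180,"pics/w7a.png"); crop(f,230,340,150,315,"pics/w7b.png")
E
```

```text
(no output)
```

View pics/w7a.png

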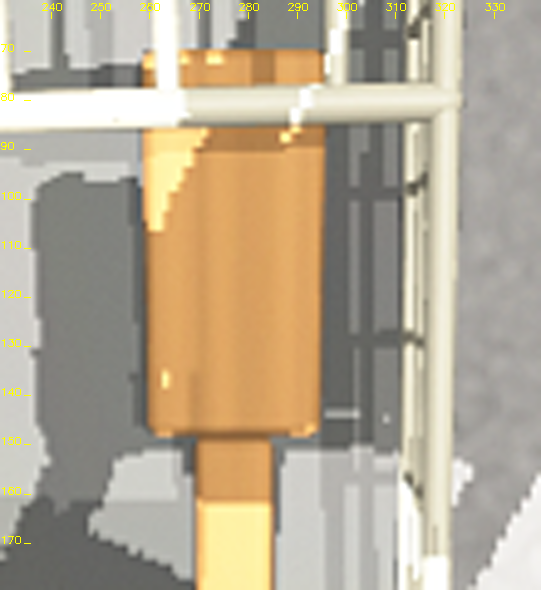

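View pics/w7b.png

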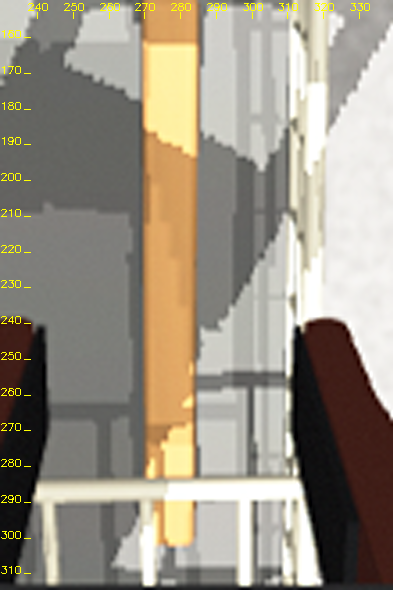

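```bash
python3 - <<'E'
from h import *
f=np.load('w7.npy',allow_pickle=True).item()
A=lambda p:np.array(p)/(590/120)+[230-.5,60-.5]
B=lambda p:np.array(p)/(590/165)+[230-.5,150-.5]
s=bot.observe(); R=s['tcp_rot']; t=s['tool_pos']
tool=lambda p:((p-t)@R*1000).round(1)
def pr(n,uv,z): q=atz(f,uv,z); print(n,uv.round(1),(q*1000).round(1),tool(q))
pr('hL',A((197,590)),.03);pr('hR',A((272,590)),.03);pr('hL0',A((197,440)),.03);pr('hR0',A((270,440)),.03)
pr('hL2',B((147,400)),.03);pr('hR2',B((196,390)),.03);pr('hend',B((180,545)),.03)
pr('blL',A((151,432)),.024);pr('blR',A((320,432)),.024);pr('bleL',A((144,52)),.024);pr('bleR',A((326,52)),.024)
pr('wireFar',A((190,108)),.068);pr('wireFarR',A((440,100)),.068);pr('wireNear',B((100,490)),.068);pr('wireNearR',B((270,488)),.068)
pr('railR',A((445,150)),.068);pr('railR2',A((437,540)),.068)
E
```

```text
hL [269.6 179.5] [ 582.6 -242.9   30. ] [  6.6  -7.6 168.7]
hR [284.8 179.5] [ 582. -262.   30.] [  6.5  11.5 168.7]
hL0 [269.6 149. ] [ 620.4 -244.4   30. ] [ 44.4  -7.3 168.7]
hR0 [284.4 149. ] [ 619.8 -262.5   30. ] [ 44.3  10.8 168.7]
hL2 [270.6 261.4] [ 468.3 -239.6   30. ] [-107.8   -7.1  168.8]
hR2 [284.3 258.6] [ 472.  -258.5   30. ] [-103.5   11.7  168.8]
hend [279.8 301.9] [ 402.9 -250.3   30. ] [-172.9    5.7  168.8]
blL [260.2 147.4] [ 622.2 -232.8   24. ] [ 45.7 -19.  174.7]
blR [294.6 147.4] [ 620.7 -275.3   24. ] [ 45.7  23.5 174.7]
bleL [258.8  70.1] [ 709.7 -235.5   24. ] [133.4 -19.1 174.6]
bleR [295.8  70.1] [ 708.3 -278.1   24. ] [133.3  23.4 174.6]
wireFar [268.1  81.5] [ 692.3 -246.8   68. ] [116.3  -7.3 130.6]
wireFarR [319.   79.8] [ 692.1 -298.7   68. ] [117.8  44.6 130.6]
wireNear [257.5 286.5] [ 453.5 -223.1   68. ] [-123.2  -23.1  130.8]
wireNearR [305. 286.] [ 452.3 -283.2   68. ] [-122.4   37.   130.8]
railR [320.  90.] [ 682.4 -299.8   68. ] [108.1  46.  130.6]
railR2 [318.4 169.3] [ 600.2 -298.8   68. ] [ 25.9  47.7 130.7]
```

>>> move_arm(
  series=[
    [[0,-1,-15,0,0,0],[0,-2,-45,0,0,0],[0,-2,-80,0,0,0],[0,-2,-110,0,0,0],[0,-2,-128,0,0,0],[0,-2,-135,0,0,0],[0,-2,-135,0,0,0]],
  ],
  grip=38,
)

```text
time_s: 12.55
tool_pos: [0.5757, -0.2524, 0.0634]
tcp_rot: [[0.999, -0.034, -0.002], [-0.034, -0.999, 0.001], [-0.002, -0.001, -1.0]]
contact_force: [0.4, 0.4, 0.3]
opening: 0.0383
```

```bash
python3 - <<'E'
from h import *
s=bot.observe(); print(s['tool_pos'],s['tcp_rot'][:,1],s['opening'],s['contact_force'])
f=grab_frame("wrist"); crop(f,190,370,130,290,"pics/w8.png"); np.save('w8.npy',f,allow_pickle=True)
f=grab_frame("scene"); crop(f,130,280,130,260,"pics/s8.png"); 
E
```

```text
[ 0.57571458 -0.25238705  0.0633968 ] [-0.03367904 -0.99943214 -0.00105963] 0.03830341508151896 [0.40422468 0.38667295 0.33253581]
```

View pics/w8.png

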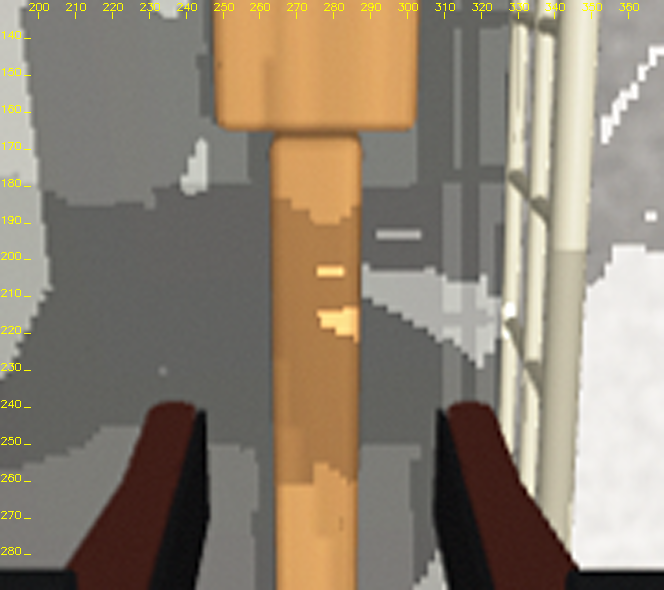

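View pics/s8.png

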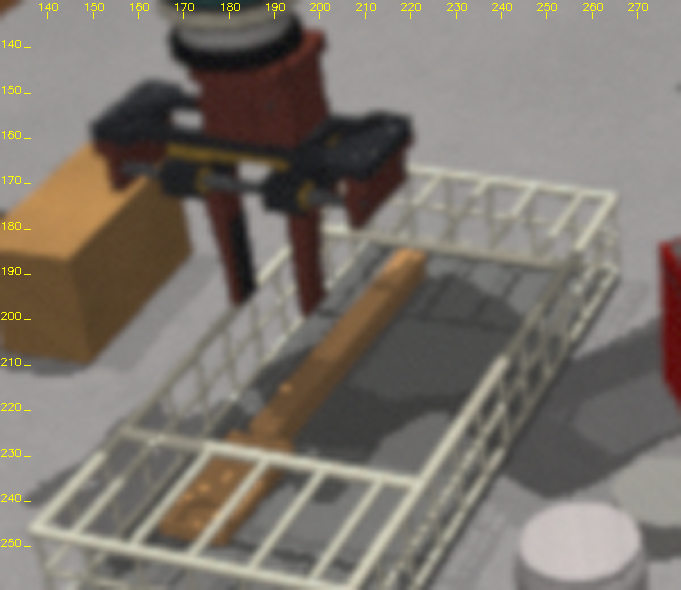

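The handle is centred between the fingers (crop 316 vs 321), with about 10 mm between the right finger and the wall. Lowering to grip.

>>> move_arm(
  series=[
    [[0,0,-10,0,0,0],[0,0,-25,0,0,0],[0,0,-38,0,0,0],[0,0,-46,0,0,0],[0,0,-50,0,0,0],[0,0,-50,0,0,0]],
  ],
)

```text
time_s: 13.25
tool_pos: [0.5755, -0.2532, 0.0132]
tcp_rot: [[0.999, -0.035, -0.001], [-0.035, -0.999, 0.001], [-0.001, -0.001, -1.0]]
contact_force: [-0.3, -0.5, 0.2]
opening: 0.0383
```

>>> move_arm(
  series=[
    [[0,0,0,0,0,0],[0,0,0,0,0,0],[0,0,0,0,0,0],[0,0,0,0,0,0],[0,0,0,0,0,0]],
  ],
  grip=10,
  force=45,
)

```text
time_s: 13.75
tool_pos: [0.5763, -0.2535, 0.0145]
tcp_rot: [[0.999, -0.035, 0.0], [-0.035, -0.999, -0.0], [0.0, 0.0, -1.0]]
contact_force: [0.1, 0.1, -0.3]
opening: 0.0099
```

The opening reached 10 mm with no handle between the jaws. Looking before doing anything else.

```bash
python3 - <<'E'
from h import *
s=bot.observe(); print(s['tool_pos'],s['opening'],s['contact_force'])
f=grab_frame("wrist"); crop(f,150,410,100,300,"pics/w9.png"); np.save('w9.npy',f,allow_pickle=True)
f=grab_frame("scene"); crop(f,130,280,130,260,"pics/s9.png"); 
E
```

```text
[ 0.57629679 -0.25354763  0.01450617] 0.009941666509668809 [ 0.12474477  0.08532865 -0.27469545]
```

View pics/w9.png

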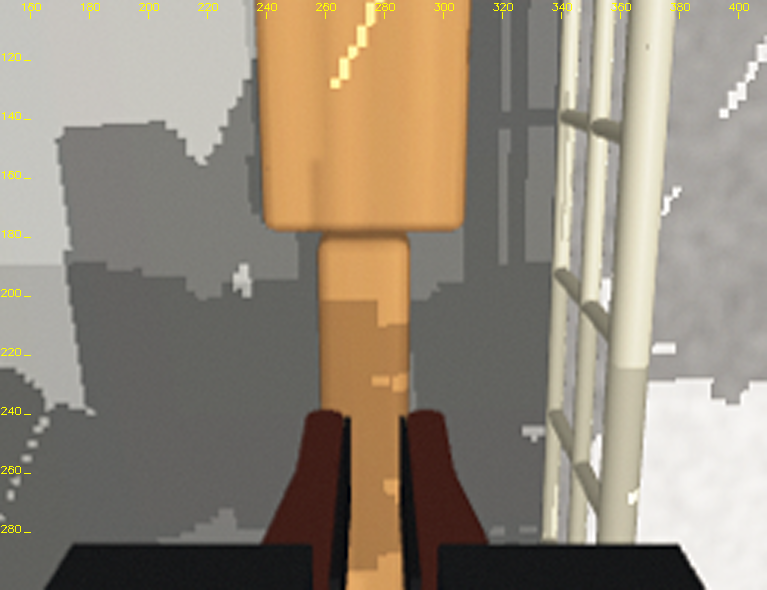

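View pics/s9.png

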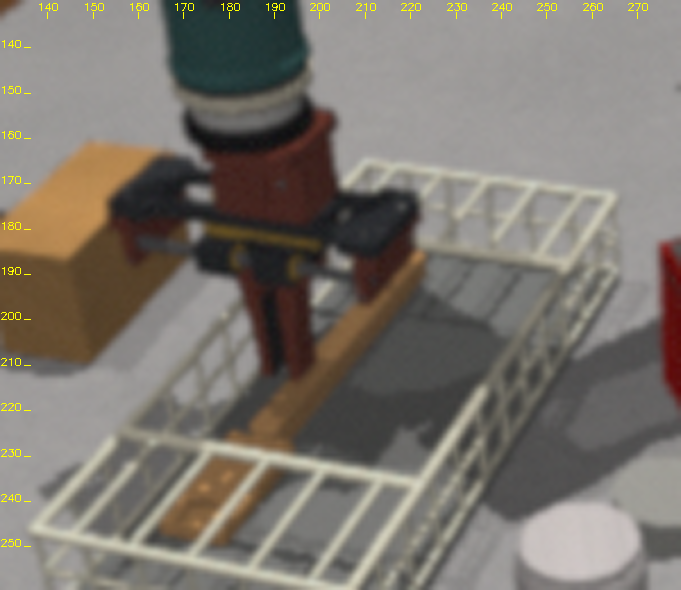

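```bash
python3 - <<'E'
from h import *
f=np.load('w9.npy',allow_pickle=True).item()
W=lambda p:np.array(p)/(790/260 if 0 else 590/200)+[150-.5,100-.5]
print(f['eye'])
from scipy.optimize import brentq
def zw(a,b,w): 
    g=lambda z: np.linalg.norm(atz(f,W(a),z)-atz(f,W(b),z))-w
    z=brentq(g,-.1,.15); print(z, atz(f,W(a),z),atz(f,W(b),z))
zw((319,290),(411,290),.020); zw((322,400),(409,400),.020); zw((264,220),(465,220),.044); zw((258,20),(468,20),.044)
s=bot.observe(); t=s['tool_pos'];R=s['tcp_rot']
for y in (-.005,.005):
    print(proj(f,t+R@[0,y,0]), (proj(f,t+R@[0.01,y,0])[0]-[149.5,99.5])*2.95)
print((proj(f,[t])[0]-[149.5,99.5])*2.95)
E
```

```text
[ 0.65703641 -0.25710418  0.20371123]
0.024679953929836226 [ 0.6086306  -0.24326634  0.02467995] [ 0.60791772 -0.26325363  0.02467995]
0.021850467493704007 [ 0.58167787 -0.2422987   0.02185047] [ 0.58096378 -0.26228594  0.02185047]
0.01898150026354016 [ 0.62337525 -0.23166138  0.0189815 ] [ 0.62180838 -0.27563348  0.0189815 ]
0.01482962838498364 [ 0.66496586 -0.23292605  0.01482963] [ 0.66340214 -0.27689826  0.01482963]
[[268.45784165 237.63616738]] [350.55678366 368.42347457]
[[282.5807118  237.62926162]] [392.8313199  368.40372212]
[371.75707758 407.49224519]
```

```bash
python3 - <<'E'
from h import *
s=bot.observe(); t=s['tool_pos'];R=s['tcp_rot']
S=grab_frame("scene"); print(s['joint_positions'],s['joint_efforts'])
c,n=np.cos(-.035),np.sin(-.035)
Q=[[.5594+c*x-n*y,-.2521+n*x+c*y,z] for x,y,z in [(.065,.01,.03),(.065,-.01,.03),(-.04,.01,.03),(-.04,-.01,.03),(.065,.01,.01),(-.04,.01,.01)]]
crop(S,165,235,175,235,"pics/s10.png",np.vstack([proj(S,[t+R@[0,y,0] for y in (-.005,.005)]),proj(S,Q)]))
E
```

```text
[-3.00346145e+01  3.41997266e+01  9.22432730e+01  5.04968235e-03
  5.35450945e+01  6.19789423e+01] [ 8.11210630e-04 -5.92552507e+01 -2.01480353e+01  3.86732875e-02
 -5.90262841e-02  6.48742883e-06]
```

View pics/s10.png

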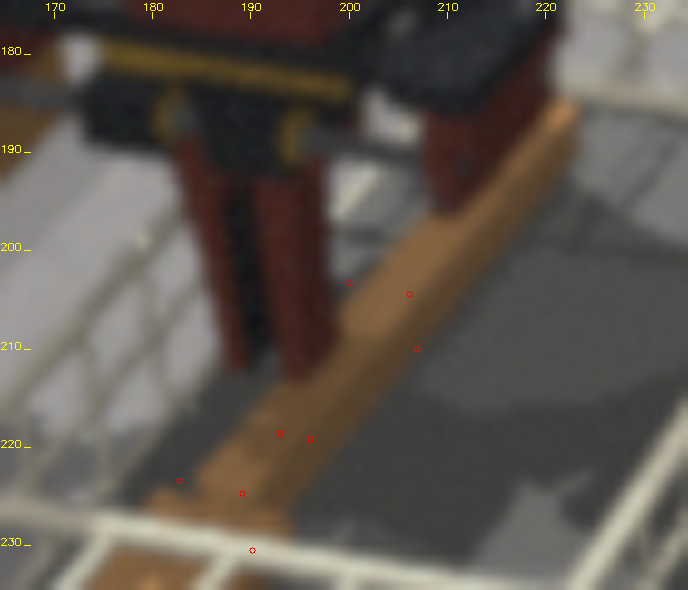

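```bash
python3 - <<'E'
from h import *
for n,t,ya,op,yw in [('s2',[.6449,.206,.1949],-.148,.0528,0),('s3',[.6438,.2079,.1025],-.148,.0525,0)]:
    S=np.load(n+'.npy',allow_pickle=True).item(); t=np.array(t); d=np.array([np.cos(ya),np.sin(ya),0]); p=np.array([-d[1],d[0],0])
    P=[t+d*(op/2+.0135)+p*e for e in (-.01,.01)]+[t+d*(op/2)+p*e for e in (-.01,.01)]
    print(n,proj(S,P).round(1).tolist())
S=grab_frame("scene")
# s8: TCP
t=np.array([.5757,-.2524,.0634]); print(proj(S,[t+[0,.0325,0],t+[0,.019,0],t-[0,.019,0],t-[0,.0325,0]]).round(1).tolist())
t=np.array([.5763,-.2535,.0145]); print(proj(S,[t+[0,.0185,0],t+[0,.005,0],t-[0,.005,0],t-[0,.0185,0]]).round(1).tolist())
E
```

```text
s2 [[348.2, 209.4], [357.2, 211.5], [350.1, 206.2], [358.9, 208.2]]
s3 [[346.1, 242.4], [354.6, 244.6], [347.9, 239.1], [356.2, 241.2]]
[[203.3, 206.3], [198.9, 205.6], [186.6, 203.7], [182.2, 203.0]]
[[200.4, 219.9], [196.1, 219.1], [193.0, 218.6], [188.7, 217.9]]
```

In every scene view the visible fingertips sit about 20 mm above the reported TCP, so the jaws closed just over the handle. This agrees with the zero contact force. I'll reopen and descend in guarded steps.

>>> move_arm(
  series=[
    [[0,0,0,0,0,0],[0,0,0,0,0,0],[0,0,0,0,0,0],[0,0,0,0,0,0],[0,0,-4,0,0,0],[0,0,-8,0,0,0],[0,0,-8,0,0,0]],
  ],
  grip=38,
)

```text
time_s: 14.65
tool_pos: [0.5756, -0.2531, 0.0054]
tcp_rot: [[0.999, -0.035, -0.001], [-0.035, -0.999, 0.001], [-0.001, -0.001, -1.0]]
contact_force: [-0.7, -0.4, -0.2]
opening: 0.0377
```

>>> move_arm(
  series=[
    [[0,0,-2,0,0,0],[0,0,-4,0,0,0],[0,0,-4,0,0,0]],
  ],
)

```text
time_s: 14.95
tool_pos: [0.5759, -0.2533, 0.0019]
tcp_rot: [[0.999, -0.035, -0.0], [-0.035, -0.999, 0.0], [-0.0, -0.0, -1.0]]
contact_force: [-0.7, 0.2, -0.3]
opening: 0.038
```

```bash
python3 - <<'E'
from h import *
s=bot.observe(); print(s['tool_pos'],s['opening'],s['contact_force'])
f=grab_frame("wrist"); crop(f,150,410,100,300,"pics/w11.png"); np.save('w11.npy',f,allow_pickle=True)
f=grab_frame("scene"); crop(f,165,235,175,235,"pics/s11.png"); 
E
```

```text
[ 0.57593837 -0.2533323   0.00190879] 0.03798210045173551 [-0.68580717  0.15966724 -0.34387131]
```

View pics/w11.png

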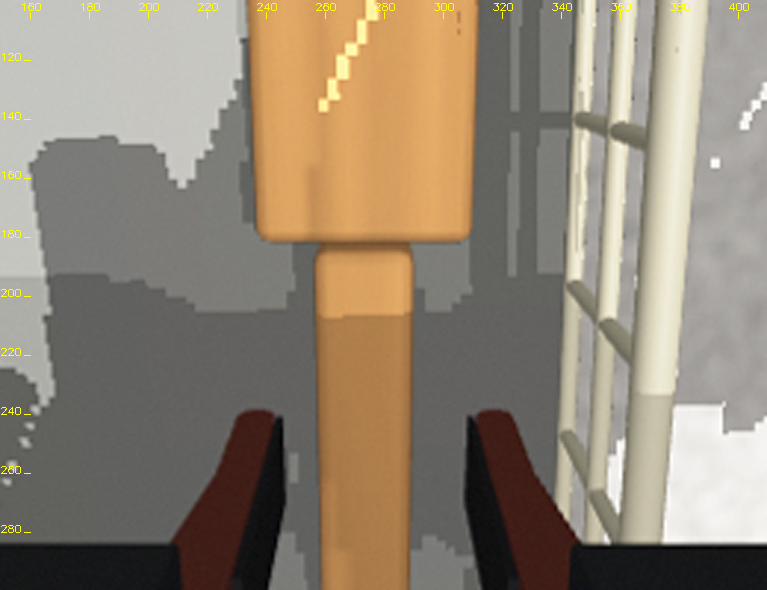

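View pics/s11.png

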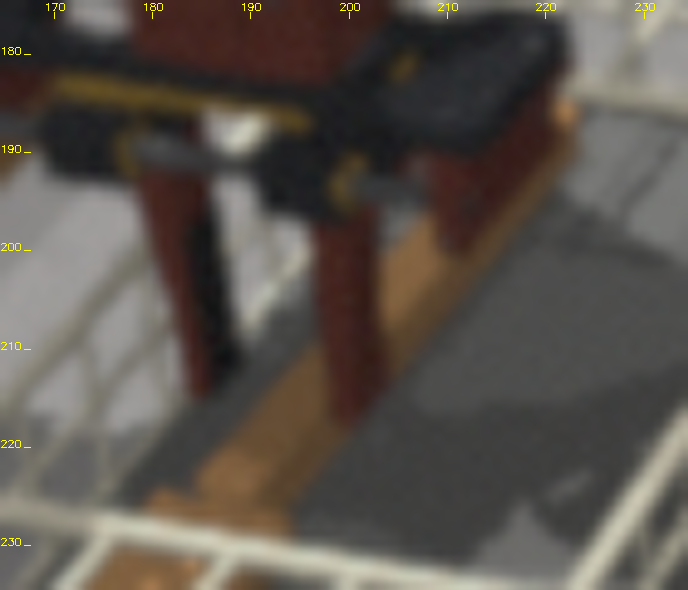

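>>> move_arm(
  series=[
    [[0,0,-2,0,0,0],[0,0,-3,0,0,0],[0,0,-3,0,0,0]],
  ],
)

```text
time_s: 15.35
tool_pos: [0.576, -0.2534, -0.001]
tcp_rot: [[0.999, -0.035, -0.0], [-0.035, -0.999, 0.0], [-0.0, -0.0, -1.0]]
contact_force: [0.4, 0.5, -0.6]
opening: 0.0385
```

>>> move_arm(
  series=[
    [[0,0,-1,0,0,0],[0,0,-2,0,0,0],[0,0,-2,0,0,0]],
  ],
)

```text
time_s: 15.65
tool_pos: [0.576, -0.2534, -0.0029]
tcp_rot: [[0.999, -0.035, -0.0], [-0.035, -0.999, 0.0], [-0.0, -0.0, -1.0]]
contact_force: [0.0, -0.2, 1.0]
opening: 0.0379
```

>>> move_arm(
  series=[
    [[0,0,-1,0,0,0],[0,0,-2,0,0,0],[0,0,-2,0,0,0]],
  ],
)

```text
time_s: 15.95
tool_pos: [0.576, -0.2534, -0.0049]
tcp_rot: [[0.999, -0.035, -0.0], [-0.035, -0.999, 0.0], [-0.0, -0.0, -1.0]]
contact_force: [-0.9, 0.1, -0.2]
opening: 0.0379
```

>>> move_arm(
  series=[
    [[0,0,0,0,0,0],[0,0,0,0,0,0],[0,0,0,0,0,0],[0,0,0,0,0,0],[0,0,0,0,0,0]],
  ],
  grip=12,
  force=50,
)

```text
time_s: 16.45
tool_pos: [0.5762, -0.2534, -0.0047]
tcp_rot: [[0.999, -0.035, 0.0], [-0.035, -0.999, 0.0], [0.0, -0.0, -1.0]]
contact_force: [-0.5, 0.1, -0.3]
opening: 0.0195
```

```bash
python3 - <<'E'
from h import *
s=bot.observe(); print(s['tool_pos'],s['opening'],s['contact_force'])
f=grab_frame("wrist"); crop(f,150,410,100,300,"pics/w12.png"); np.save('w12.npy',f,allow_pickle=True)
f=grab_frame("scene"); crop(f,130,280,130,260,"pics/s12.png"); 
E
```

```text
[ 0.57617189 -0.25342141 -0.00472317] 0.019462467920440443 [-0.54734335  0.11709588 -0.30594354]
```

View pics/s12.png

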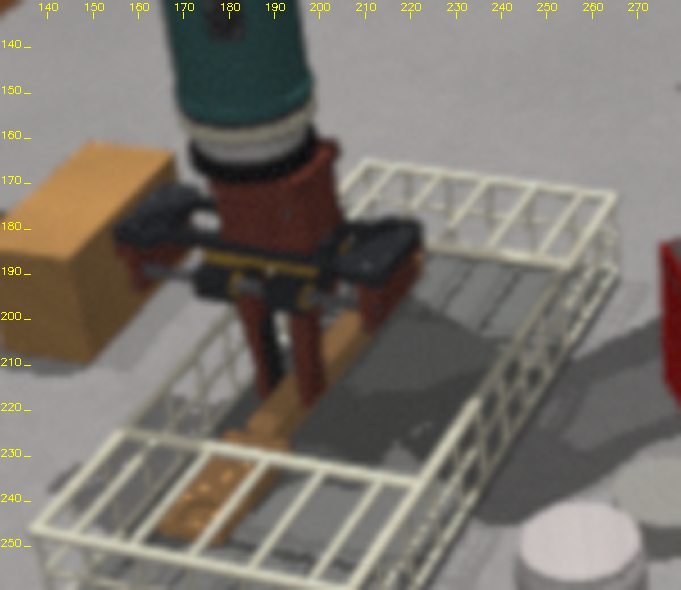

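View pics/w12.png

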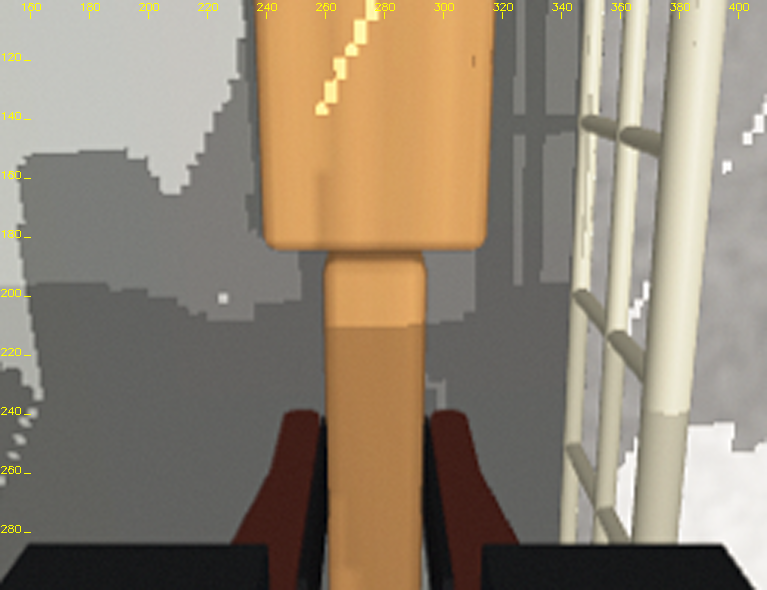

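Gripped at 19.5 mm with the fingers on both sides of the handle. Lift slightly, then slide toward the robot so the blade clears the far cross wire.

>>> move_arm(
  series=[
    [[0,0,1.5,0,0,0],[0,0,3,0,0,0],[0,0,3,0,0,0],[-5,0.2,3,0,0,0],[-12,0.4,3,0,0,0],[-19,0.7,3,0,0,0],[-25,0.9,3,0,0,0],[-28,1,3,0,0,0],[-28,1,3,0,0,0]],
  ],
)

```text
time_s: 17.45
tool_pos: [0.5474, -0.2524, -0.0018]
tcp_rot: [[0.999, -0.036, -0.0], [-0.036, -0.999, 0.0], [-0.0, -0.0, -1.0]]
contact_force: [-0.0, 0.4, -1.4]
opening: 0.0193
```

```bash
python3 - <<'E'
from h import *
s=bot.observe(); print(s['tool_pos'],s['opening'],s['contact_force'],s['ft_torque'])
f=grab_frame("wrist"); crop(f,150,410,0,300,"pics/w13.png"); np.save('w13.npy',f,allow_pickle=True)
f=grab_frame("scene"); crop(f,130,280,130,260,"pics/s13.png"); 
E
```

```text
[ 0.54741007 -0.2523612  -0.00178876] 0.0193266440213827 [-0.01957452  0.40661518 -1.37673027] [0.0339663  0.00684976 0.00573273]
```

View pics/w13.png

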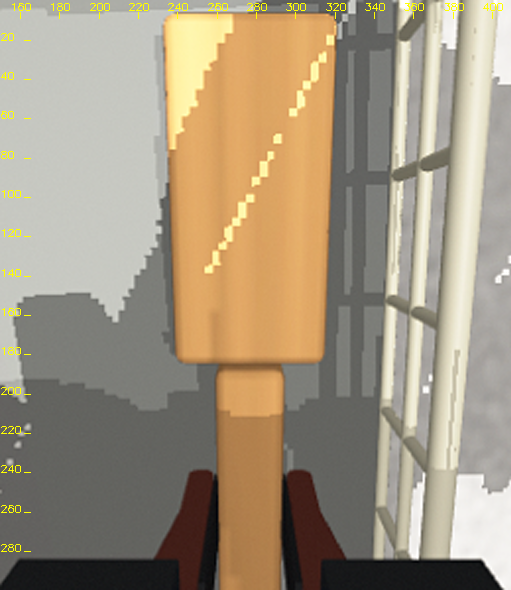

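View pics/s13.png

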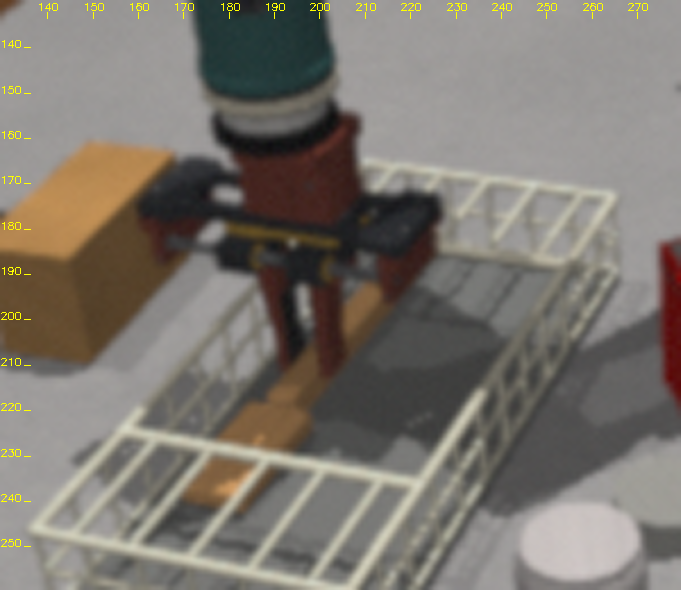

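The paddle is carried level, and its blade end is about 8 mm inside the far cross wire. Now tilt blade-up about the handle end.

>>> move_arm(
  series=[
    [[0.4,0,6,-0.0012,-0.0349,0],[0.6,0,12.1,-0.0024,-0.0698,0],[0.6,0,18.2,-0.0037,-0.1047,0],[0.4,0,24.2,-0.0049,-0.1396,0],[0.4,0,24.2,-0.0049,-0.1396,0]],
  ],
)

```text
time_s: 18.05
tool_pos: [0.548, -0.2525, 0.023]
tcp_rot: [[0.99, -0.036, 0.14], [-0.035, -0.999, -0.005], [0.14, -0.0, -0.99]]
contact_force: [-0.6, -0.0, -0.9]
opening: 0.0196
```

```bash
python3 - <<'E'
from h import *
s=bot.observe(); print(s['tool_pos'],s['opening'],s['contact_force'],s['ft_torque'])
f=grab_frame("scene"); crop(f,130,280,130,260,"pics/s14.png"); 
f=grab_frame("wrist"); crop(f,100,460,0,300,"pics/w14.png")
E
```

```text
[ 0.54801751 -0.25245739  0.02297924] 0.019643541278045108 [-0.60110061 -0.0355466  -0.92142537] [-0.00384416  0.0795209  -0.01880271]
```

View pics/s14.png

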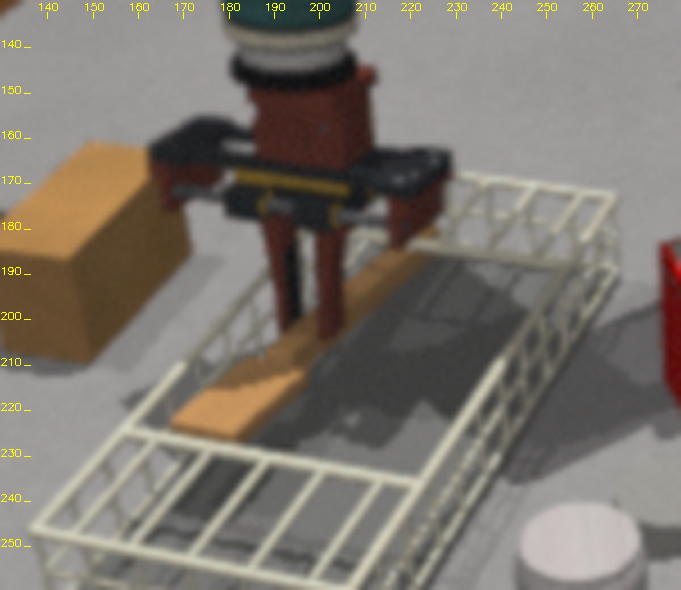

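View pics/w14.png

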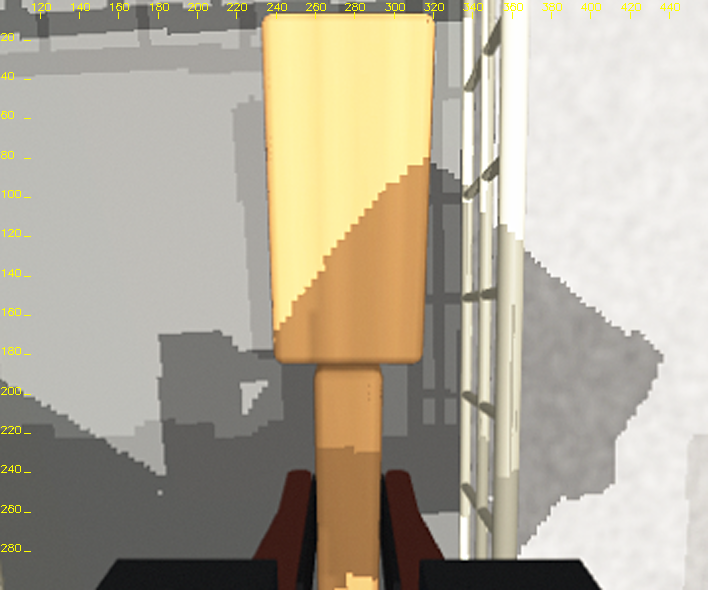

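>>> move_arm(
  series=[
    [[-0.4,0,6,-0.0012,-0.0349,0],[-1.1,0,12.1,-0.0024,-0.0698,0],[-2,0.1,18.1,-0.0037,-0.1047,0],[-3,0.1,24.1,-0.0049,-0.1396,0],[-3,0.1,24.1,-0.0049,-0.1396,0]],
  ],
)

```text
time_s: 18.65
tool_pos: [0.545, -0.2521, 0.0464]
tcp_rot: [[0.961, -0.036, 0.275], [-0.034, -0.999, -0.009], [0.275, -0.001, -0.961]]
contact_force: [-0.3, -0.4, -1.1]
opening: 0.0192
```

```bash
python3 - <<'E'
from h import *
s=bot.observe(); print(s['tool_pos'],s['opening'],s['contact_force'],s['ft_torque'],s['joint_positions'])
f=grab_frame("scene"); crop(f,130,280,130,260,"pics/s15.png"); 
f=grab_frame("top"); crop(f,290,390,140,290,"pics/t15.png"); 
E
```

```text
[ 0.54500956 -0.25212758  0.04644994] 0.019216593204029065 [-0.32794124 -0.38497721 -1.1285392 ] [0.05466163 0.12835845 0.00402719] [-37.82515654  24.90839818 108.71846449  16.58810882  34.4527114
  41.48520126]
```

View pics/s15.png

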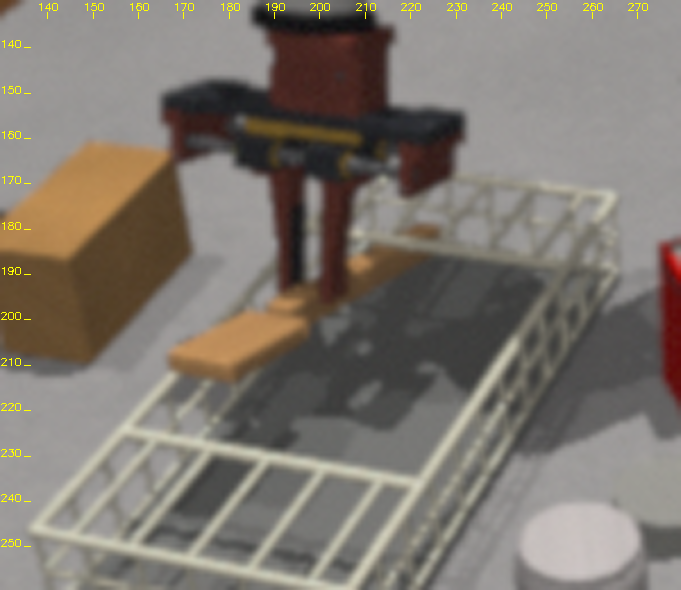

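View pics/t15.png

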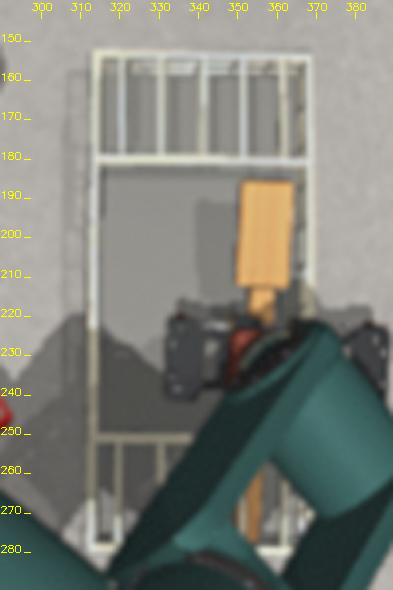

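Clean so far: the blade is above the rim and forces are about 1 N. Now pull along the paddle's own axis so the handle end clears the near cross wire.

>>> move_arm(
  series=[
    [[6,-0.2,1.7,0,0,0],[17,-0.6,4.9,0,0,0],[30,-1,8.6,0,0,0],[43,-1.5,12.3,0,0,0],[56,-2,16,0,0,0],[69,-2.4,19.7,0,0,0],[82,-2.9,23.5,0,0,0],[94,-3.3,26.9,0,0,0],[105,-3.7,30,0,0,0],[105,-3.7,30,0,0,0]],
  ],
)

```text
time_s: 19.75
tool_pos: [0.6528, -0.2566, 0.0774]
tcp_rot: [[0.96, -0.035, 0.278], [-0.033, -0.999, -0.011], [0.278, 0.001, -0.961]]
contact_force: [-0.3, 0.3, -0.4]
opening: 0.0191
```

```bash
python3 - <<'E'
from h import *
s=bot.observe(); print(s['tool_pos'],s['tcp_rot'],s['opening'],s['contact_force'],s['ft_torque'],s['joint_positions'])
f=grab_frame("scene"); crop(f,130,280,110,240,"pics/s16.png"); 
f=grab_frame("top"); crop(f,290,390,140,290,"pics/t16.png"); 
E
```

```text
[ 0.65275632 -0.25662156  0.07740978] [[ 0.96004185 -0.03467568  0.27769992]
 [-0.03302179 -0.99939808 -0.010632  ]
 [ 0.27790144  0.00103702 -0.96060903]] 0.01912849911187035 [-0.31472411  0.34098053 -0.40305512] [ 0.0341046   0.16768975 -0.0326184 ] [-31.73066077  28.46386885  95.00430003  11.59072119  42.99235754
  52.69348896]
```

View pics/s16.png

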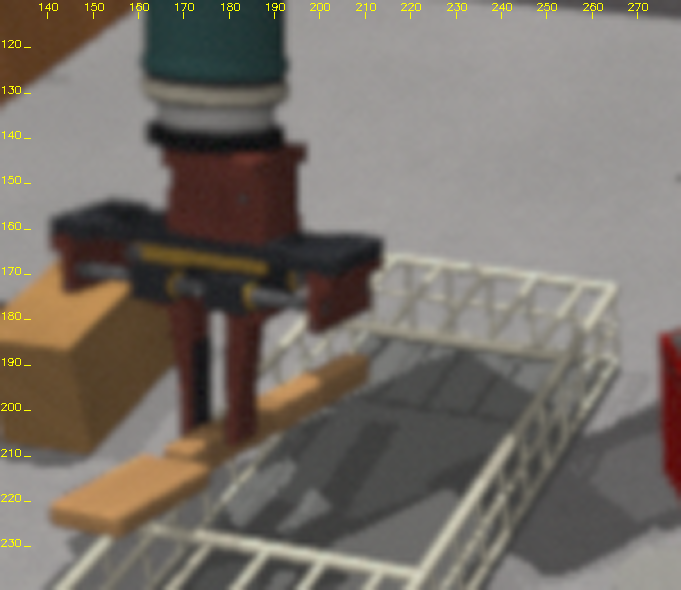

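View pics/t16.png

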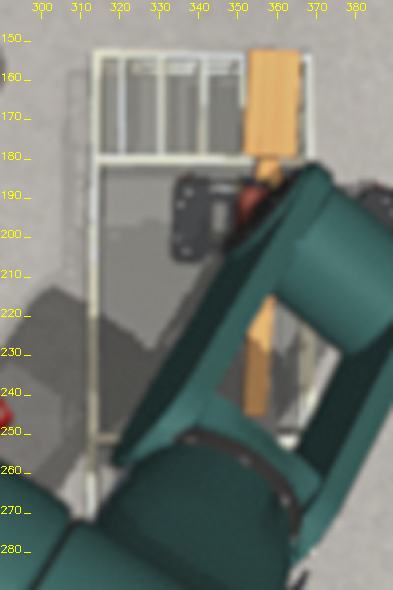

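The handle end (top row 245) is clear of the near wire (row 251). Lifting straight up.

>>> move_arm(
  series=[
    [[0,0,4,0,0,0],[0,0,14,0,0,0],[0,0,30,0,0,0],[0,0,48,0,0,0],[0,0,66,0,0,0],[0,0,84,0,0,0],[0,0,102,0,0,0],[0,0,120,0,0,0],[0,0,134,0,0,0],[0,0,140,0,0,0]],
  ],
)

```text
time_s: 20.85
tool_pos: [0.6511, -0.2566, 0.219]
tcp_rot: [[0.96, -0.035, 0.278], [-0.034, -0.999, -0.011], [0.278, 0.001, -0.961]]
contact_force: [0.4, 0.4, -1.5]
opening: 0.0194
```

>>> move_arm(
  series=[
    [[0,0,3,0,0,0],[0,0,4,0,0,0],[0,0,4,0,0,0],[0,0,4,0,0,0],[0,0,4,0,0,0]],
  ],
)

```text
time_s: 21.35
tool_pos: [0.6502, -0.2558, 0.2197]
tcp_rot: [[0.961, -0.035, 0.275], [-0.034, -0.999, -0.009], [0.275, -0.001, -0.962]]
contact_force: [-0.3, -0.2, -0.5]
opening: 0.0194
```

```bash
python3 - <<'E'
from h import *
s=bot.observe(); print(s['time_s'],s['tool_pos'],s['opening'],s['contact_force'],s['dq'])
f=grab_frame("scene"); cv2.imwrite("pics/s17.png",cv2.resize(f["pixels"],None,fx=1.4,fy=1.4)); 
f=grab_frame("top"); crop(f,185,395,130,290,"pics/t17.png"); 
E
```

```text
21.35 [ 0.65018529 -0.25584091  0.21970608] 0.019396240022245388 [-0.29682964 -0.17891232 -0.4541635 ] [-2.85730747e-02 -8.83297966e-02 -2.04906429e-01  5.42968613e-05
  5.34844094e-03  5.21270574e-03]
```

View pics/s17.png

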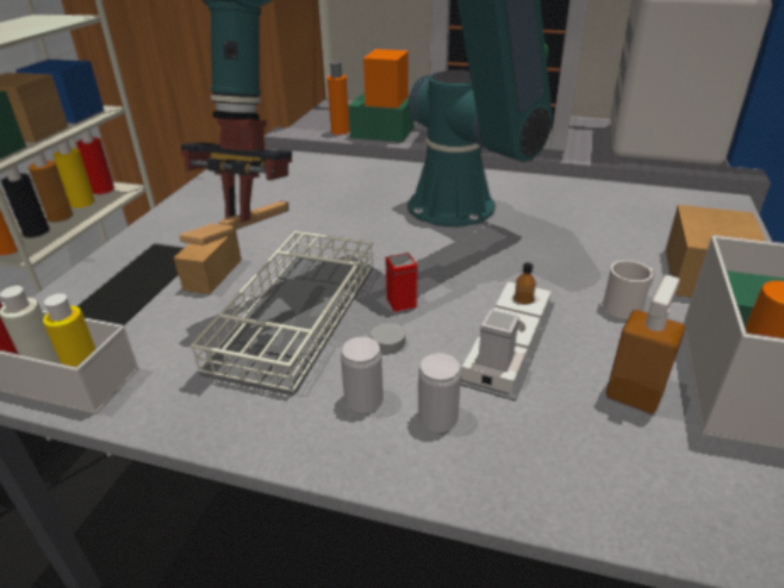

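View pics/t17.png

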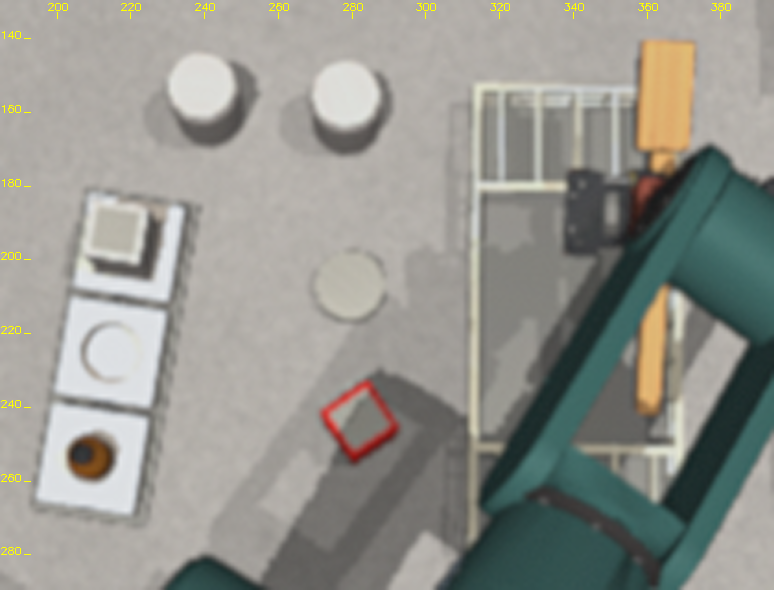

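The paddle is free in the air (scene px ~ (235,222) enlarged). One numeric check of the tin's seating depth before handing in.

```bash
python3 - <<'E'
from h import *
S=grab_frame("scene")
def box(cx,cy,yaw,h,z):
    c,s=np.cos(yaw),np.sin(yaw); return [[cx+h*(c*a-s*b),cy+h*(s*a+c*b),z] for a,b in [(1,1),(1,-1),(-1,-1),(-1,1)]]
crop(S,325,400,205,285,"pics/s18.png",proj(S,box(.6452,.2077,-.148,.026,.1195)+box(.6452,.2077,-.148,.045,.0375)))
s=bot.observe();print(s['tool_pos'],s['opening'])
E
```

```text
[ 0.65043886 -0.2559745   0.22014706] 0.018967968559821326
```

View pics/s18.png

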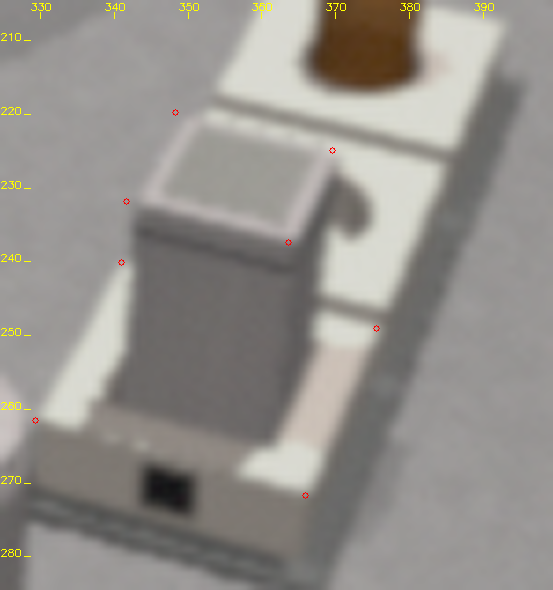

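The tin's top corners match the fully seated height within about 1–2 px, so I'm handing in.

```bash
python3 -c "
from station import sign_off,bot
print(sign_off()); print(bot.observe()['time_s'])"
```

```text
the job is handed in; nothing more can be done
None
the job is handed in; nothing more can be done
```

I put the grey tin upright in the square-pocket holder and let it go. Then I took the paddle out blade-first and handed in at about 21.5 s with the gripper still holding it in the air.

**Tin:** It met the pocket floor with a light push of about 4 N. In the last picture its top corners lie within about 1–2 px of the fully seated position. The bottle, cans, flat tin and red look-alike looked unmoved in the last pictures; I did not measure the others.

**Paddle:** I slid it toward the robot, tilted it blade-up by 16°, drew it out along its own length and lifted. The jaws hold at about 19 mm. By calculation its lowest point is about 0.18 m above the worktop, roughly 11 cm above the rim. The measured force at the end was about 0.5 N and the arm was still. From the pictures it touches nothing else.

**What disagreed:**
- **Camera positions:** those from the scene and top cameras were 2–4 mm off from the wrist camera, so I made the final alignments with the wrist camera.
- **Tin in the grip:** it sat about 3° askew, which I corrected before inserting it.
- **Fingertips:** they looked about 20 mm above the reported TCP in the pictures. My first close on the paddle missed above the handle with no force. I went about 2 cm lower in small steps and gripped it on the second try.

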